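Hang the price plates on the turning display and try it round

TASK

Hang every price plate standing on the counter on a hook of the turning display, one plate to a hook, with its labelled face pointing outward, away from the display's post. When all hang, take the display by its crank knob, turn it anticlockwise (seen from above) a full turn until it meets its stop, then turn it back clockwise until it meets the other stop, and let go, leaving all plates hanging. Leave the jars, the bottle and the cup where they stand.

Things in the scene. Friction and masses are not known exactly. Their poses are not given: they have to be found in the camera images.
- stand: Fixed foot and post of the turning display; its place and heading vary. A dark steel disc 170 mm across and 18 mm high with a post 48 mm across. Origin on the counter on the vertical turning axis. The display turns above it, the highest part being the knob's top at 210 mm.
- display (a joint): Turning angle of the display (rad), growing anticlockwise seen from above. Stops at 0 and at 7.2 (a little over a full turn). It starts between 0.3 and 0.6, turns with slight friction (0.12 N m) and stays where it is left.
- knob_mid (a point): Centre of the crank knob: an upright black cylinder 24 mm in diameter and 50 mm tall, that spins freely on its pin, 70 mm from the turning axis, half-way between the arms of hook0 and hook1; centre 185 mm above the counter.
- hook0 (a point): One of four like hooks 90 degrees apart: level steel strap 36 mm wide, 6 thick, running out from the middle, with an end lip and an inner ridge (6 thick, rising 24 mm) leaning apart: a V-shaped seat, 16 mm long at the bottom, 36 at the top. Origin: middle of the seat, on the strap's upper face, 150 mm above the counter, 117 from the turning axis; x outward along the strap, z up.
- plate0_tab (a point): Centre of the grip tab (28 wide, 34 tall, 12 mm thick) on top of a wooden price plate, 153 mm above its underside. The plate stands at any heading: 170 tall, 100 wide, 12 thick, 0.28 kg, with a black foot 50 by 110 by 14 mm. x points out of the labelled face, y along the width, z up. May be absent.
- plate0_front (a point): A point in the air before the labelled side, 40 mm out from the plate's middle, level with the cross-bar's underside (124 mm up). Up the plate: foot, panel to 74 mm (white label with dark bars on one face only, and a white strip on the foot's front ledge), open window 74 to 124 mm (70 wide), cross-bar 124 to 136, tab to 170 mm. Axes as the plate.
- hook1 (a point): Hook 1, like hook0 but 90 degrees further anticlockwise; same origin and axes. A plate goes on any hook: bring it in from outside with its window over the lip, then lower it until its cross-bar rests on the strap; its tab centre is then 29 mm above the hook's origin.
- plate1_tab (a point): Tab centre of another price plate, just like plate0; may be absent.
- plate1_front (a point): Point 40 mm out before the labelled side of plate1, as for plate0.
- hook2 (a point): Hook 2, like hook0, 180 degrees further anticlockwise; same origin and axes.
- plate2_tab (a point): Tab centre of another price plate, just like plate0; may be absent.
- plate2_front (a point): Point 40 mm out before the labelled side of plate2, as for plate0.
- hook3 (a point): Hook 3, like hook0, 270 degrees further anticlockwise; same origin and axes.
- plate3_tab (a point): Tab centre of another price plate, just like plate0; may be absent.
- plate3_front (a point): Point 40 mm out before the labelled side of plate3, as for plate0.
- jar_a: Bystander: jar, 72 mm across, 100 mm tall, red lid. Origin at the centre of its underside. Leave it alone.
- jar_b: Bystander: jar, 72 mm across, 100 mm tall, green lid. Origin at the centre of its underside. Leave it alone.
- water: Bystander: bottle, 62 mm across, 190 mm tall. Origin at the centre of its underside. Leave it alone.
- cup: Bystander: steel cup, 80 mm across, 70 mm tall. Origin at the centre of its underside. Leave it alone.
There are look-alikes about, which are no part of the job. What is shaped like the part that bears plate1_tab but green is not meant.

How it is judged:
On the way, in this order (a step that is already met when the one before it is completed fails the run):
1. every plate hangs on a hook, label outward, before the display is turned ((horizontal distance between plate0_tab and hook0 below 0.022 m or horizontal distance between plate0_tab and hook1 below 0.022 m or horizontal distance between plate0_tab and hook2 below 0.022 m or horizontal distance between plate0_tab and hook3 below 0.022 m) and height (world z) of plate0_tab between 0.168 and 0.195 m and horizontal distance between each of plate0_front, plate1_front, plate2_front, plate3_front and stand above 0.12 m and angle between each of plate0_tab, plate1_tab, plate2_tab, plate3_tab's own z axis and vertical below 0.8 rad and (horizontal distance between plate1_tab and hook0 below 0.022 m or horizontal distance between plate1_tab and hook1 below 0.022 m or horizontal distance between plate1_tab and hook2 below 0.022 m or horizontal distance between plate1_tab and hook3 below 0.022 m) and height (world z) of plate1_tab between 0.168 and 0.195 m and (horizontal distance between plate2_tab and hook0 below 0.022 m or horizontal distance between plate2_tab and hook1 below 0.022 m or horizontal distance between plate2_tab and hook2 below 0.022 m or horizontal distance between plate2_tab and hook3 below 0.022 m) and height (world z) of plate2_tab between 0.168 and 0.195 m and (horizontal distance between plate3_tab and hook0 below 0.022 m or horizontal distance between plate3_tab and hook1 below 0.022 m or horizontal distance between plate3_tab and hook2 below 0.022 m or horizontal distance between plate3_tab and hook3 below 0.022 m) and height (world z) of plate3_tab between 0.168 and 0.195 m and value of joint display below 1.4 rad), for 0.2 s.
2. the display is turned anticlockwise to its far stop (7.2 rad, within 0.2), all plates hanging ((horizontal distance between plate0_tab and hook0 below 0.022 m or horizontal distance between plate0_tab and hook1 below 0.022 m or horizontal distance between plate0_tab and hook2 below 0.022 m or horizontal distance between plate0_tab and hook3 below 0.022 m) and height (world z) of plate0_tab between 0.168 and 0.195 m and horizontal distance between each of plate0_front, plate1_front, plate2_front, plate3_front and stand above 0.12 m and angle between each of plate0_tab, plate1_tab, plate2_tab, plate3_tab's own z axis and vertical below 0.8 rad and (horizontal distance between plate1_tab and hook0 below 0.022 m or horizontal distance between plate1_tab and hook1 below 0.022 m or horizontal distance between plate1_tab and hook2 below 0.022 m or horizontal distance between plate1_tab and hook3 below 0.022 m) and height (world z) of plate1_tab between 0.168 and 0.195 m and (horizontal distance between plate2_tab and hook0 below 0.022 m or horizontal distance between plate2_tab and hook1 below 0.022 m or horizontal distance between plate2_tab and hook2 below 0.022 m or horizontal distance between plate2_tab and hook3 below 0.022 m) and height (world z) of plate2_tab between 0.168 and 0.195 m and (horizontal distance between plate3_tab and hook0 below 0.022 m or horizontal distance between plate3_tab and hook1 below 0.022 m or horizontal distance between plate3_tab and hook2 below 0.022 m or horizontal distance between plate3_tab and hook3 below 0.022 m) and height (world z) of plate3_tab between 0.168 and 0.195 m and value of joint display above 7 rad), for 0.1 s.
3. the display is turned back clockwise to its first stop (0 rad, within 0.2), all plates hanging ((horizontal distance between plate0_tab and hook0 below 0.022 m or horizontal distance between plate0_tab and hook1 below 0.022 m or horizontal distance between plate0_tab and hook2 below 0.022 m or horizontal distance between plate0_tab and hook3 below 0.022 m) and height (world z) of plate0_tab between 0.168 and 0.195 m and horizontal distance between each of plate0_front, plate1_front, plate2_front, plate3_front and stand above 0.12 m and angle between each of plate0_tab, plate1_tab, plate2_tab, plate3_tab's own z axis and vertical below 0.8 rad and (horizontal distance between plate1_tab and hook0 below 0.022 m or horizontal distance between plate1_tab and hook1 below 0.022 m or horizontal distance between plate1_tab and hook2 below 0.022 m or horizontal distance between plate1_tab and hook3 below 0.022 m) and height (world z) of plate1_tab between 0.168 and 0.195 m and (horizontal distance between plate2_tab and hook0 below 0.022 m or horizontal distance between plate2_tab and hook1 below 0.022 m or horizontal distance between plate2_tab and hook2 below 0.022 m or horizontal distance between plate2_tab and hook3 below 0.022 m) and height (world z) of plate2_tab between 0.168 and 0.195 m and (horizontal distance between plate3_tab and hook0 below 0.022 m or horizontal distance between plate3_tab and hook1 below 0.022 m or horizontal distance between plate3_tab and hook2 below 0.022 m or horizontal distance between plate3_tab and hook3 below 0.022 m) and height (world z) of plate3_tab between 0.168 and 0.195 m and value of joint display below 0.2 rad), for 0.1 s.
At the end, for the whole second after the job is handed in: Each plate present hangs on a hook: tab centre within 22 mm of the hook's origin seen from above, 168 to 195 mm above the counter, upright within 0.8 rad (it may sway), its front point over 120 mm from the turning axis (label outward); the display is at its 0 stop within 0.2 rad (all of step 3); the robot touches nothing.
It fails at once if a jar, the bottle or the cup is shoved more than 40 mm (distance of any of jar_a, jar_b, water, cup from where it was at the start of the episode above 0.04 m).
Of plate0, plate1, plate2, plate3 only 2 to 3 are there at a start; the rules pass over those that are not, and their reading is None.
At some moment in a run one of plate0, plate1, plate2, plate3 may be knocked a few centimetres aside while the robot is not near it.
It also fails if it takes over 210 s, if anything falls off the work surface, if the arm or the gripper's body presses on something with over 40 N, if the wrist force passes 120 N, or if a joint passes its speed limit or range.

ROBOT

A 7-joint arm with a two-finger parallel gripper is mounted at the origin on the work surface. World frame = base frame: x ahead of the robot, y to its left, z up, the work surface at z = 0. Lengths are in m, angles in rad, forces in N, time in s.
With the tool pointing down it reaches from about 0.4 to 0.85 m from the base axis. Payload 10.4 kg.
Tool frame: the origin (TCP) lies midway between the tips of the shut fingers; the grasp point (between the pads) lies 19 mm behind it; z points along the fingers, y is the line along which they close (so a half turn about z gives the same grasp; the last joint's range is limited). The gripper opens to 87 mm and grips with 3 to 60 N. Pads are 19 mm wide; open, the fingers measure 117 mm over their backs; the gripper's body (75 mm by 190 mm) begins 51 mm behind the grasp point.
Start: joints at [1.127, 0.332, -0.065, 1.46, 0.022, 1.35, -0.088], TCP at [0.255, -0.57, 0.223] pointing down, gripper open.
Joint ranges: [-2.6, 2.6], [-0.5, 2.12], [-1.47, 1.34], [0.16, 2.42], [-1.27, 4.41], [0.06, 2.06], [-2.6, 2.6]. Speed limits (rad/s): [2.22, 2.22, 2.79, 2.79, 3.14, 3.14, 3.14].

INTERFACE

Orientations are given as a unit quaternion [x, y, z, w].
In Python, from bench import sensors, eyes, order gives the robot as it stands.
- The arm moves only by the tool arm_command, never from a script. Its argument "steps" is a list of rows, each an object with "rot": the turn, a rotation vector about the world's x, y, z in degrees, a list of three; "slide": the shift along the world's x, y, z in m, a list of three; "grip": the opening, from 0 (shut) to 1 (fully open). A call has exactly 8 rows; each row shifts and turns the commanded pose from where the row before left it; what a row does not reach is not made up. A row lasts 1/8 s, in which the tool goes at most 62.5 mm and 10.7 degrees, less where a joint would pass 70% of its speed; a pose out of reach is approached as far as the arm can. A call with a gripper value outside its range is refused whole. The fingers move at their own pace and stop on an object; "newtons" is the grip in N (left out, the last holds). Time passes only in rows, so rows that do not move let the fingers close, or fill a call up. It gives the time, the measured TCP pose, the force, the opening and the grip force at its end, in the units of the state.
- sensors.read_state(): the state, without advancing time (a new reading comes with each control period).
- eyes.camera(name): name is "scene" or "top" or "wrist"; returns a dict with "pixels" (384x512x3 uint8, red, green, blue), "intrinsics" (3x3 intrinsics, pixels), "k1" (the pictures are not rectified: a ray, as slopes to the right and down, at radius r is drawn at 1 + k1 r^2 times it, then the intrinsics apply), "pose" (4x4, takes a point from camera to world coordinates). Camera axes: x right, y down, z forward; pixel columns grow to the right and rows downward; lengths in m; the calibration is good to about 2 mm. A picture is of the moment at which its call begins. There is no depth.
- order.close_job(): hands the job in; it is judged then, once.
Trained networks look in a picture, given as the dict that the camera call returned (one of the last four; its "shot" number tells which), for a name from the list of things; names that differ only in an ending like _2 or _b are one class to them, and where a whole thing is asked for, a point or a joint stands for the part that bears it (a point fixed in the world has none). Each returns a list of dicts, best first, with "conf" (0 to 1); they miss things now and then, are a little off and sometimes report something else, mostly with a low value. They report only what shows in the picture. A call takes as long as a camera call. They do not tell look-alikes from the thing itself.
- eyes.look_for(name, picture): "bbox" ([left, top, right, bottom] in pixels, round what is visible of it).
The state is a dict: "time": time; "joint_positions": joint angles; "joint_vel": joint speeds; "joint_torque": joint torques, N m; "ee_pos": TCP position; "eef_rot": TCP orientation; "ft_force": force on the tool from outside, world axes, zero at the start; "torque": the same for the moment, N m; "width": finger opening in m; "grip_force": force on a finger pad.
Only numpy, scipy, OpenCV 4.12 (cv2) and the standard library are available. Lean on these libraries where they do the work, as an engineer would, in place of code of your own. Each camera call takes 0.05 s, during which the arm holds its last target. There are 200 camera calls.

## Working session

There is one attempt and no reset: what is moved stays moved. The work goes in short steps, Python scripts to look and compute and a tool call to move; the robot and the scene stay as the last step left them, time stands still between calls to the robot, and variables do not carry over. Pictures are saved under pics/ and viewed, at most 14 in all, crops included, and the job is handed in when it is done.

Besides the shell and the picture viewer there is one more tool, called after ">>>" by a JSON object that holds its "api" and its "payload", one argument or row to a line. arm_command: Moves the arm, as the interface text tells. Its arguments: {"type":"object","properties":{"steps":{"type":"array","items":{"type":"object","properties":{"rot":{"type":"array","items":{"type":"number"}},"slide":{"type":"array","items":{"type":"number"}},"grip":{"type":"number"}}}},"newtons":{"type":"number"}},"required":["steps"]}

```bash
mkdir -p pics; ls
cat > h.py <<'E'
import numpy as np, cv2
from bench import sensors, eyes, order
def shot(n,f=None):
    p=eyes.camera(n)
    if f: cv2.imwrite('pics/'+f,p['pixels'][:,:,::-1])
    return p
def ray(p,uv):
    K=np.array(p['intrinsics']);x=(uv[0]-K[0,2])/K[0,0];y=(uv[1]-K[1,2])/K[1,1]
    rd=np.hypot(x,y);r=rd
    for _ in range(20): r=rd/(1+p['k1']*r*r)
    s=r/rd if rd>0 else 1
    T=np.array(p['pose']);return T[:3,3],T[:3,:3]@np.array([x*s,y*s,1])
def atz(p,uv,z):
    o,d=ray(p,uv);return o+d*(z-o[2])/d[2]
def proj(p,X):
    K=np.array(p['intrinsics']);T=np.array(p['pose']);c=T[:3,:3].T@(np.array(X)-T[:3,3])
    x,y=c[:2]/c[2];s=1+p['k1']*(x*x+y*y);return K[0,0]*x*s+K[0,2],K[1,1]*y*s+K[1,2]
E
python3 - <<'E'
from h import *
for n in('scene','top'):
    p=shot(n,n+'0.png');print(n,np.round(p['pose'],3).tolist(),p['k1'],np.round(p['intrinsics'],1).tolist())
    for k in('stand','knob_mid','hook0','plate0_tab','jar_a','water','cup'):
        for d in eyes.look_for(k,p): print(k,np.round(d['bbox']),round(d['conf'],2))
print(sensors.read_state())
E
```

```text
pics
scene [[-0.599, 0.685, -0.415, 1.057], [0.801, 0.508, -0.317, 0.361], [-0.006, -0.522, -0.853, 1.227], [0.0, 0.0, 0.0, 1.0]] -0.12056963107145523 [[387.5, 0.0, 252.7], [0.0, 387.5, 195.4], [0.0, 0.0, 1.0]]
stand [300. 193. 377. 271.] 0.61
knob_mid [361. 222. 369. 238.] 0.61
knob_mid [298. 196. 374. 271.] 0.31
hook0 [297. 196. 373. 267.] 0.6
jar_a [223. 271. 246. 299.] 0.57
jar_a [143. 204. 170. 237.] 0.57
water [172. 106. 191. 148.] 0.8
water [184. 172. 206. 219.] 0.16
cup [186. 240. 211. 266.] 0.68
top [[-0.02, -0.986, 0.163, 0.366], [-0.999, 0.015, -0.028, -0.034], [0.025, -0.163, -0.986, 1.099], [0.0, 0.0, 0.0, 1.0]] -0.07313475897443497 [[368.4, 0.0, 254.0], [0.0, 368.4, 187.6], [0.0, 0.0, 1.0]]
stand [ 82. 151. 188. 260.] 0.62
stand [250.  96. 277. 129.] 0.28
knob_mid [ 98. 213. 113. 221.] 0.42
hook0 [ 79. 152. 188. 263.] 0.8
plate0_tab [243. 140. 279. 176.] 0.59
jar_a [195.  93. 222. 125.] 0.61
jar_a [313. 100. 341. 132.] 0.61
jar_a [ 80. 152. 187. 262.] 0.23
water [390. 218. 429. 241.] 0.61
cup [253.  98. 275. 129.] 0.96
{'time': 0.8, 'joint_positions': array([ 1.12740683,  0.33213541, -0.06473361,  1.46008236,  0.02162809,
        1.3498783 , -0.08849292]), 'joint_vel': array([ 5.52789495e-04, -4.16455518e-05, -3.19583410e-04,  9.94270961e-04,
       -5.52860799e-04,  2.24545790e-03, -1.27285404e-03]), 'joint_torque': array([-5.47213695e-04, -6.22991109e+01,  2.38587224e-02, -3.90107989e+01,
       -6.13249303e-02,  3.15047486e-02, -2.89056246e-06]), 'ee_pos': array([ 0.25534459, -0.5705032 ,  0.22262441]), 'eef_rot': array([9.77943546e-01, 2.08869367e-01, 2.38823507e-05, 9.32361048e-05]), 'ft_force': array([ 0.16674297, -0.54074359,  1.28758465]), 'torque': array([ 0.0481413 ,  0.01407596, -0.06495914]), 'grip_force': 0.0, 'width': 0.08678883204381763}
```

View pics/top0.png

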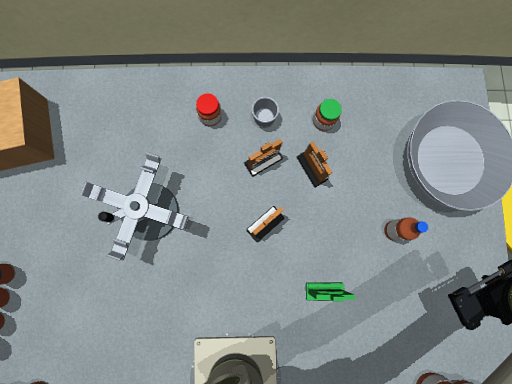

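View pics/scene0.png

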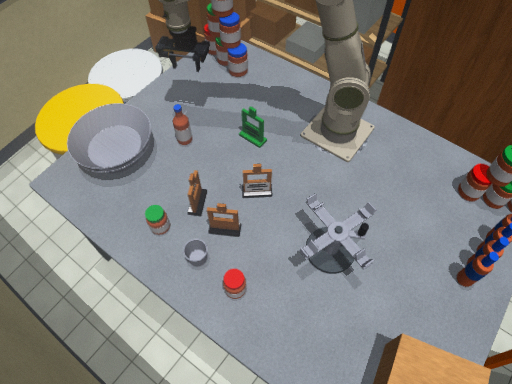

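The top view shows the display hub at about (135,206) with its knob at (106,217). Three wooden plates stand at (265,157), (316,165) and (265,224). The green stand at (328,292) is the look-alike, since the wanted plates are wooden. I'll enlarge the plates to confirm this and see which way the labels face.

Run:
```python
import cv2,numpy as np
a=cv2.imread('pics/top0.png')[130:250,235:355];b=cv2.imread('pics/scene0.png')[155:245,175:285]
t=cv2.imread('pics/top0.png')[145:265,75:215]
c=lambda i,w,h:cv2.resize(i,(w,h),interpolation=cv2.INTER_CUBIC)
cv2.imwrite('pics/crop0.png',np.hstack([c(a,400,400),c(b,400,400)]))
cv2.imwrite('pics/crop1.png',c(t,700,600))
```

```text
(no output)
```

View pics/crop0.png

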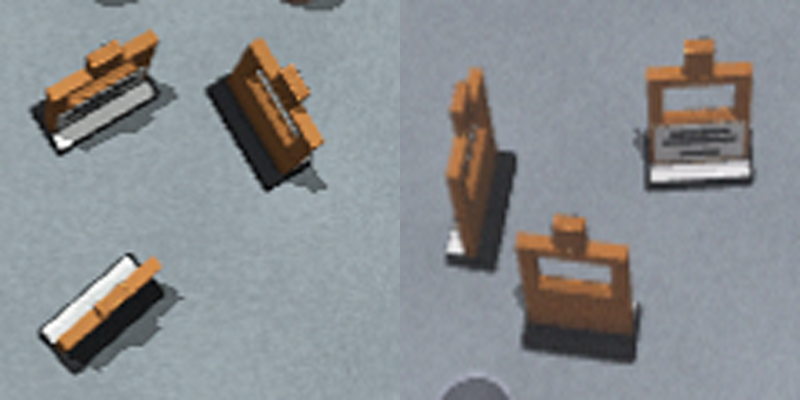

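View pics/crop1.png

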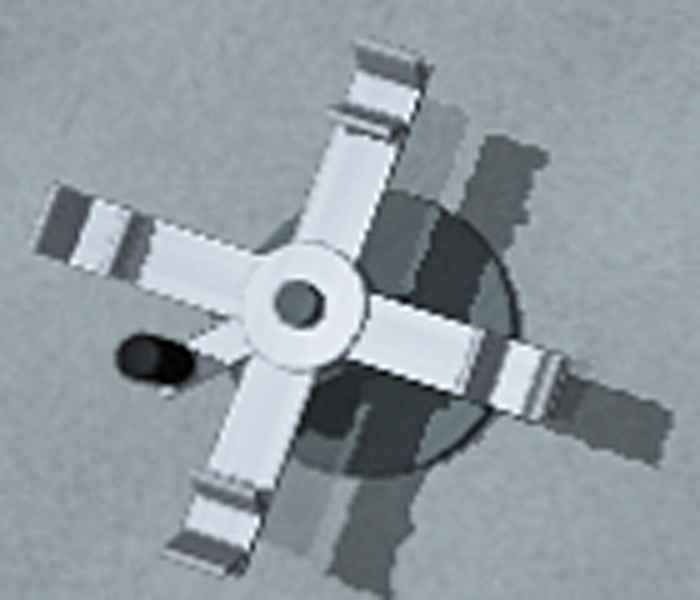

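Three wooden plates are confirmed. Their label strips face as follows: A (top left) towards the lower right, C (bottom) towards the upper left, and B away to the right. The knob lies between the left arm (hook0) and the lower arm (hook1). Next I compute positions from these pixels.

Run:
```python
from h import *
p=shot('top')
H=[atz(p,(u/5+75,v/5+145),.15)[:2] for u,v in((97,235),(222,518),(517,377),(383,98))]
c=np.mean(H,0);print('centre',c)
for h in H: d=h-c;print(np.round(h,3),np.hypot(*d),np.degrees(np.arctan2(d[1],d[0])))
k=atz(p,(145/5+75,357/5+145),.21)[:2];print('knob',k,np.hypot(*(k-c)),np.degrees(np.arctan2(*(k-c)[::-1])))
P={'A':((47,93),(156,36),(105,57)),'B':((259,44),(321,145),(293,82)),'C':((64,345),(158,264),(110,303))}
for n,(a,b,t) in P.items():
    f=lambda q,z:atz(p,(q[0]/3.333+235,q[1]/3.333+130),z)[:2]
    a,b,t=f(a,.136),f(b,.136),f(t,.17);d=b-a
    print(n,'barmid',np.round((a+b)/2,3),'tab',np.round(t,3),'len',np.hypot(*d),'along',np.degrees(np.arctan2(d[1],d[0])))
```

```text
centre [0.47871759 0.24610338]
[0.517 0.357] 0.11687604350045867 70.85357465690862
[0.37  0.285] 0.11546676485590132 160.22853471776997
[0.44  0.135] 0.1177093741188893 -109.25853447966482
[0.588 0.208] 0.11569099910330696 -19.357647882393884
knob [0.44734079 0.30529616] 0.06699468912824276 117.92708670174108
A barmid [ 0.629 -0.095] tab [ 0.626 -0.095] len 0.10103746382236399 along -62.515669818711764
B barmid [ 0.602 -0.247] tab [ 0.604 -0.242] len 0.09672186618144571 along -151.28093516294373
C barmid [ 0.435 -0.097] tab [ 0.433 -0.094] len 0.097767575325606 along -50.51744439045569
```

>>> {"api": "arm_command", "payload": {
  "steps": [
    {"slide":[0.0,0.0,0.04],"rot":[0,0,0],"grip":1},
    {"slide":[0.018,0.048,0.01],"rot":[0,0,2],"grip":1},
    {"slide":[0.018,0.048,0.01],"rot":[0,0,2],"grip":1},
    {"slide":[0.018,0.048,0.01],"rot":[0,0,2],"grip":1},
    {"slide":[0.018,0.048,0.007],"rot":[0,0,2],"grip":1},
    {"slide":[0.018,0.048,0],"rot":[0,0,2],"grip":1},
    {"slide":[0.018,0.048,0],"rot":[0,0,2],"grip":1},
    {"slide":[0.018,0.048,0],"rot":[0,0,2],"grip":1}
  ],
  "newtons": 40
}}

```text
time: 1.85
ee_pos: [0.3817, -0.2329, 0.2998]
eef_rot: [0.945, 0.327, 0.0, 0.0]
ft_force: [0.1, 0.7, -0.0]
width: 0.0871
grip_force: 0.0
```

>>> {"api": "arm_command", "payload": {
  "steps": [
    {"slide":[0.018,0.046,0],"rot":[0,0,1.4],"grip":1},
    {"slide":[0.018,0.046,0],"rot":[0,0,0],"grip":1},
    {"slide":[0.017,0.046,0],"rot":[0,0,0],"grip":1},
    {"slide":[0,0,0],"rot":[0,0,0],"grip":1},
    {"slide":[0,0,0],"rot":[0,0,0],"grip":1},
    {"slide":[0,0,0],"rot":[0,0,0],"grip":1},
    {"slide":[0,0,0],"rot":[0,0,0],"grip":1},
    {"slide":[0,0,0],"rot":[0,0,0],"grip":1}
  ]
}}

```text
time: 2.85
ee_pos: [0.4342, -0.0969, 0.2995]
eef_rot: [0.941, 0.338, 0.0, -0.0]
ft_force: [0.5, -0.4, -0.3]
width: 0.0873
grip_force: 0.0
```

```bash
cat >> h.py <<'E'
from scipy.spatial.transform import Rotation as R
def st():
    s=sensors.read_state();y=R.from_quat(s['eef_rot']).as_matrix()[:,1]
    print('t',round(s['time'],1),'pos',np.round(s['ee_pos'],4),'yaw_y',round(np.degrees(np.arctan2(y[1],y[0])),1),'z',np.round(R.from_quat(s['eef_rot']).as_matrix()[:,2],3),'w',round(s['width'],4),'g',round(s['grip_force'],1),'F',np.round(s['ft_force'],1),'j',np.round(s['joint_positions'],2));return s
E
python3 - <<'E'
from h import *
st();p=shot('wrist','w1.png');print(np.round(p['pose'],3).tolist())
P=shot('top')
for n in('plate0_tab',):
    for q in(p,P):print([(np.round(d['bbox']),round(d['conf'],2)) for d in eyes.look_for(n,q)])
c=np.array([.479,.246]);
print(proj(p,[.434,-.096,.17]))
E
```

```text
t 2.9 pos [ 0.4342 -0.0969  0.2995] yaw_y -50.5 z [ 0.  0. -1.] w 0.0873 g 0.0 F [ 0.5 -0.4 -0.3] j [ 0.69 -0.08 -0.53  1.75 -0.04  1.46 -0.72]
[[0.637, -0.735, -0.233, 0.498], [-0.771, -0.607, -0.192, -0.043], [-0.0, 0.302, -0.953, 0.462], [0.0, 0.0, 0.0, 1.0]]
[]
[]
(np.float64(255.35154204778087), np.float64(177.04103853408878))
```

View pics/w1.png

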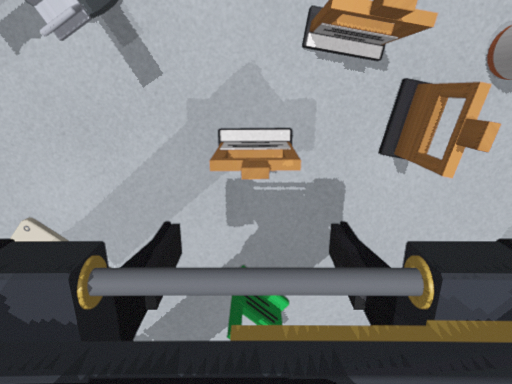

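The wrist view shows plate C square to the gripper: tab at about (255,172), bar level from x=210 to 300, label strip on the upper side. I'll descend and grip.

>>> {"api": "arm_command", "payload": {
  "steps": [
    {"slide":[0,0,-0.03],"grip":1},
    {"slide":[0,0,-0.03],"grip":1},
    {"slide":[0,0,-0.03],"grip":1},
    {"slide":[0,0,-0.03],"grip":1},
    {"slide":[0,0,-0.02],"grip":1},
    {"slide":[0,0,-0.0175],"grip":1},
    {"slide":[0,0,0],"grip":1},
    {"slide":[0,0,0],"grip":0}
  ],
  "newtons": 40
}}

```text
schema error: expected keys rot, slide, grip
```

>>> {"api": "arm_command", "payload": {
  "steps": [
    {"grip":0},
    {"grip":0},
    {"grip":0},
    {"grip":0},
    {"grip":0},
    {"grip":0},
    {"grip":0},
    {"grip":0}
  ]
}}

```text
schema error: expected keys rot, slide, grip
```

Run:
```python
from h import *
st()
```

```text
t 3.0 pos [ 0.4343 -0.0966  0.2996] yaw_y -50.5 z [ 0. -0. -1.] w 0.0869 g 0.0 F [0.3 0.5 0.4] j [ 0.69 -0.08 -0.53  1.75 -0.04  1.46 -0.72]
```

>>> {"api": "arm_command", "payload": {
  "steps": [
    {"slide":[0,0,-0.03],"rot":[0,0,0],"grip":1},
    {"slide":[0,0,-0.03],"rot":[0,0,0],"grip":1},
    {"slide":[0,0,-0.03],"rot":[0,0,0],"grip":1},
    {"slide":[0,0,-0.03],"rot":[0,0,0],"grip":1},
    {"slide":[0,0,-0.02],"rot":[0,0,0],"grip":1},
    {"slide":[0,0,-0.0175],"rot":[0,0,0],"grip":1},
    {"slide":[0,0,0],"rot":[0,0,0],"grip":1},
    {"slide":[0,0,0],"rot":[0,0,0],"grip":0}
  ],
  "newtons": 40
}}

```text
time: 4.05
ee_pos: [0.4347, -0.0965, 0.1428]
eef_rot: [0.941, 0.338, 0.0, 0.0]
ft_force: [0.4, -0.5, 0.4]
width: 0.0826
grip_force: 0.0
```

>>> {"api": "arm_command", "payload": {
  "steps": [
    {"slide":[0,0,0],"rot":[0,0,0],"grip":0},
    {"slide":[0,0,0],"rot":[0,0,0],"grip":0},
    {"slide":[0,0,0],"rot":[0,0,0],"grip":0},
    {"slide":[0,0,0],"rot":[0,0,0],"grip":0},
    {"slide":[0,0,0],"rot":[0,0,0],"grip":0},
    {"slide":[0,0,0],"rot":[0,0,0],"grip":0},
    {"slide":[0,0,0],"rot":[0,0,0],"grip":0},
    {"slide":[0,0,0],"rot":[0,0,0],"grip":0}
  ]
}}

```text
time: 5.05
ee_pos: [0.4343, -0.0966, 0.1421]
eef_rot: [0.941, 0.338, 0.0, 0.0]
ft_force: [0.0, -0.5, -0.0]
width: 0.0275
grip_force: 40.0
```

Run:
```python
from h import *
st();p=shot('wrist','w2.png')
```

```text
t 5.0 pos [ 0.4343 -0.0966  0.1421] yaw_y -50.5 z [ 0. -0. -1.] w 0.0275 g 40.0 F [ 0.  -0.5 -0. ] j [ 0.67  0.03 -0.56  1.99  0.02  1.12 -0.78]
```

View pics/w2.png

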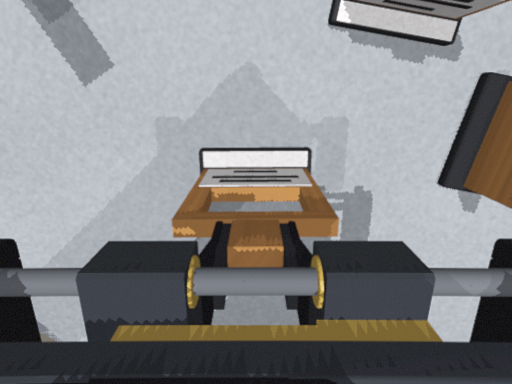

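>>> {"api": "arm_command", "payload": {
  "steps": [
    {"slide":[0,0,0.02],"rot":[0,0,0],"grip":0},
    {"slide":[0,0,0.04],"rot":[0,0,0],"grip":0},
    {"slide":[0,0,0.05],"rot":[0,0,0],"grip":0},
    {"slide":[0,0,0.05],"rot":[0,0,0],"grip":0},
    {"slide":[0,0,0.05],"rot":[0,0,0],"grip":0},
    {"slide":[0,0,0.04],"rot":[0,0,0],"grip":0},
    {"slide":[0.002,0.01,0],"rot":[0,0,2.2],"grip":0},
    {"slide":[0.004,0.02,0],"rot":[0,0,3],"grip":0}
  ],
  "newtons": 50
}}

```text
time: 6.1
ee_pos: [0.4401, -0.0659, 0.3906]
eef_rot: [0.924, 0.381, -0.001, -0.001]
ft_force: [0.0, 0.7, -3.6]
width: 0.0272
grip_force: 50.0
```

>>> {"api": "arm_command", "payload": {
  "steps": [
    {"slide":[0.008,0.04,0],"rot":[0,0,4],"grip":0},
    {"slide":[0.01,0.05,0],"rot":[0,0,4],"grip":0},
    {"slide":[0.01,0.05,0],"rot":[0,0,4],"grip":0},
    {"slide":[0.01,0.05,0],"rot":[0,0,4],"grip":0},
    {"slide":[0.01,0.05,0],"rot":[0,0,4],"grip":0},
    {"slide":[0.01,0.05,0],"rot":[0,0,3],"grip":0},
    {"slide":[0.01,0.05,0],"rot":[0,0,3],"grip":0},
    {"slide":[0.01,0.05,0],"rot":[0,0,0],"grip":0}
  ]
}}

```text
time: 7.1
ee_pos: [0.5173, 0.3262, 0.3903]
eef_rot: [0.815, 0.58, -0.001, -0.0]
ft_force: [0.9, -0.6, -2.2]
width: 0.0272
grip_force: 50.0
```

>>> {"api": "arm_command", "payload": {
  "steps": [
    {"slide":[0.01,0.05,0],"rot":[0,0,0],"grip":0},
    {"slide":[0.01,0.04,0],"rot":[0,0,0],"grip":0},
    {"slide":[0.007,0.02,0],"rot":[0,0,0],"grip":0},
    {"slide":[0,0,0],"rot":[0,0,0],"grip":0},
    {"slide":[0,0,0],"rot":[0,0,0],"grip":0},
    {"slide":[0,0,0],"rot":[0,0,0],"grip":0},
    {"slide":[0,0,0],"rot":[0,0,0],"grip":0},
    {"slide":[0,0,0],"rot":[0,0,0],"grip":0}
  ]
}}

```text
time: 8.1
ee_pos: [0.5455, 0.433, 0.3924]
eef_rot: [0.816, 0.578, 0.0, 0.0]
ft_force: [1.2, -0.0, -3.1]
width: 0.0274
grip_force: 50.0
```

Run:
```python
from h import *
s=st();a=shot('scene');b=shot('top')
im=np.hstack([cv2.resize(a['pixels'][130:330,230:430],(400,400)),cv2.resize(b['pixels'][100:300,20:220],(400,400))])
cv2.imwrite('pics/m1.png',im[:,:,::-1])
```

```text
t 8.1 pos [0.5455 0.433  0.3924] yaw_y -19.3 z [ 0.001  0.    -1.   ] w 0.0274 g 50.0 F [ 1.2 -0.  -3.1] j [-0.31  0.61 -0.88  0.85  0.48  1.84 -1.29]
```

View pics/m1.png

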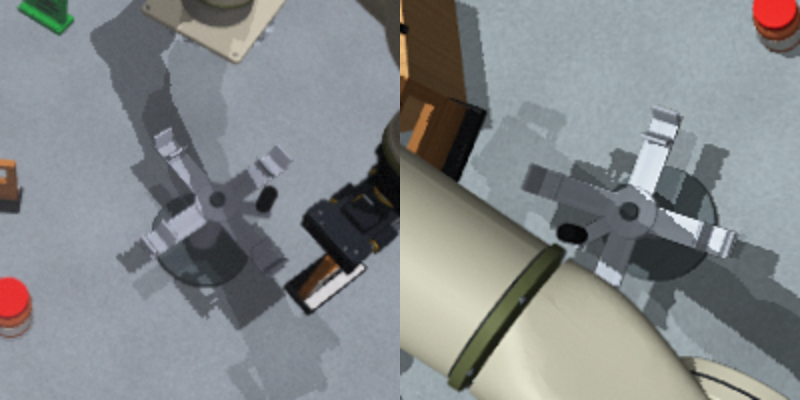

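>>> {"api": "arm_command", "payload": {
  "steps": [
    {"slide":[0,0,-0.02],"rot":[0,0,0],"grip":0},
    {"slide":[0,0,-0.03],"rot":[0,0,0],"grip":0},
    {"slide":[0,0,-0.04],"rot":[0,0,0],"grip":0},
    {"slide":[0,0,-0.04],"rot":[0,0,0],"grip":0},
    {"slide":[0,0,-0.04],"rot":[0,0,0],"grip":0},
    {"slide":[0,0,-0.019],"rot":[0,0,0],"grip":0},
    {"slide":[0,0,0],"rot":[0,0,0],"grip":0},
    {"slide":[0,0,0],"rot":[0,0,0],"grip":0}
  ]
}}

```text
time: 9.2
ee_pos: [0.5457, 0.4343, 0.2051]
eef_rot: [0.816, 0.579, 0.001, -0.0]
ft_force: [0.5, 0.7, -2.6]
width: 0.0274
grip_force: 50.0
```

Run:
```python
from h import *
s=st();a=shot('scene');b=shot('wrist')
im=np.hstack([cv2.resize(a['pixels'][160:310,250:400],(400,400)),cv2.resize(b['pixels'],(400,300))]) if 0 else cv2.resize(a['pixels'][160:310,250:400],(400,400))
w=cv2.copyMakeBorder(cv2.resize(b['pixels'],(400,300)),50,50,0,0,0)
cv2.imwrite('pics/m2.png',np.hstack([im,w])[:,:,::-1])
```

```text
t 9.2 pos [0.5457 0.4343 0.2051] yaw_y -19.3 z [ 0.002  0.002 -1.   ] w 0.0274 g 50.0 F [ 0.5  0.7 -2.6] j [-0.2   0.65 -0.87  1.23  0.48  1.47 -1.35]
```

View pics/m2.png

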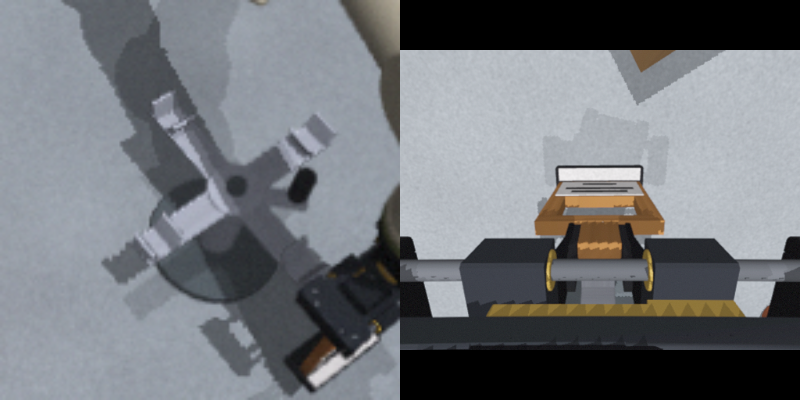

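Plate C hangs just outside hook0 at (598,285), centred and label out. I'll move in and lower.

>>> {"api": "arm_command", "payload": {
  "steps": [
    {"slide":[-0.0035,-0.0098,0],"rot":[0,0,0],"grip":0},
    {"slide":[-0.0055,-0.0147,0],"rot":[0,0,0],"grip":0},
    {"slide":[-0.0055,-0.0147,0],"rot":[0,0,0],"grip":0},
    {"slide":[-0.0055,-0.0147,0],"rot":[0,0,0],"grip":0},
    {"slide":[-0.0055,-0.0147,0],"rot":[0,0,0],"grip":0},
    {"slide":[-0.0035,-0.0097,0],"rot":[0,0,0],"grip":0},
    {"slide":[0,0,0],"rot":[0,0,0],"grip":0},
    {"slide":[0,0,0],"rot":[0,0,0],"grip":0}
  ]
}}

```text
time: 10.3
ee_pos: [0.5164, 0.3556, 0.2033]
eef_rot: [0.816, 0.579, 0.0, -0.0]
ft_force: [0.4, 1.1, -2.8]
width: 0.0276
grip_force: 50.0
```

>>> {"api": "arm_command", "payload": {
  "steps": [
    {"slide":[0,0,-0.007],"rot":[0,0,0],"grip":0},
    {"slide":[0,0,-0.007],"rot":[0,0,0],"grip":0},
    {"slide":[0,0,-0.007],"rot":[0,0,0],"grip":0},
    {"slide":[0,0,-0.006],"rot":[0,0,0],"grip":0},
    {"slide":[0,0,-0.005],"rot":[0,0,0],"grip":0},
    {"slide":[0,0,-0.003],"rot":[0,0,0],"grip":0},
    {"slide":[0,0,0],"rot":[0,0,0],"grip":0},
    {"slide":[0,0,0],"rot":[0,0,0],"grip":0}
  ]
}}

```text
time: 11.3
ee_pos: [0.5164, 0.3553, 0.1682]
eef_rot: [0.816, 0.579, 0.0, -0.0]
ft_force: [-0.8, 0.9, -2.8]
width: 0.0273
grip_force: 50.0
```

Run:
```python
from h import *
s=st();b=shot('wrist','w3.png')
```

```text
t 11.3 pos [0.5164 0.3553 0.1682] yaw_y -19.3 z [ 0.  0. -1.] w 0.0273 g 50.0 F [-0.8  0.9 -2.8] j [-0.01  0.53 -0.91  1.49  0.42  1.33 -1.29]
```

View pics/w3.png

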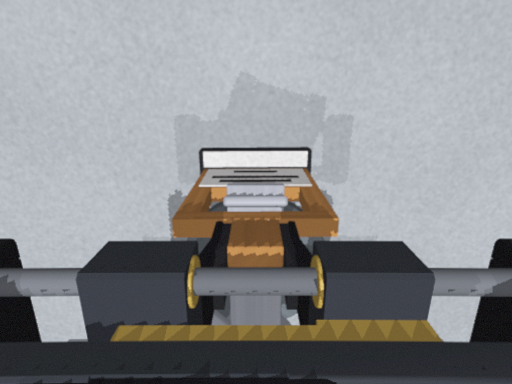

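The lip sits in the window at about (255,195), in front of the bar, so the plate is threaded correctly. I'll ease it down, release and rise.

>>> {"api": "arm_command", "payload": {
  "steps": [
    {"slide":[0,0,-0.002],"rot":[0,0,0],"grip":0},
    {"slide":[0,0,0],"rot":[0,0,0],"grip":0},
    {"slide":[0,0,0],"rot":[0,0,0],"grip":0.5},
    {"slide":[0,0,0],"rot":[0,0,0],"grip":0.7},
    {"slide":[0,0,0],"rot":[0,0,0],"grip":0.8},
    {"slide":[0,0,0],"rot":[0,0,0],"grip":1},
    {"slide":[0,0,0],"rot":[0,0,0],"grip":1},
    {"slide":[0,0,0],"rot":[0,0,0],"grip":1}
  ]
}}

```text
time: 12.35
ee_pos: [0.5163, 0.3552, 0.166]
eef_rot: [0.816, 0.579, 0.0, -0.0]
ft_force: [-0.6, 0.4, -0.0]
width: 0.0793
grip_force: 0.0
```

>>> {"api": "arm_command", "payload": {
  "steps": [
    {"slide":[0,0,0.01],"rot":[0,0,0],"grip":1},
    {"slide":[0,0,0.03],"rot":[0,0,0],"grip":1},
    {"slide":[0,0,0.03],"rot":[0,0,0],"grip":1},
    {"slide":[0,0,0.04],"rot":[0,0,0],"grip":1},
    {"slide":[0,0,0.04],"rot":[0,0,0],"grip":1},
    {"slide":[0,0,0],"rot":[0,0,0],"grip":1},
    {"slide":[0,0,0],"rot":[0,0,0],"grip":1},
    {"slide":[0,0,0],"rot":[0,0,0],"grip":1}
  ]
}}

```text
time: 13.35
ee_pos: [0.5162, 0.3548, 0.3152]
eef_rot: [0.816, 0.579, -0.001, 0.0]
ft_force: [0.1, -0.7, -0.1]
width: 0.0871
grip_force: 0.0
```

Run:
```python
from h import *
s=st();b=shot('wrist');a=shot('top');c=shot('scene')
f=lambda p:p['pixels']
x=cv2.resize(f(c)[160:310,250:400],(400,300));w=cv2.resize(f(b),(400,300))
y=cv2.resize(f(a)[130:250,230:350],(400,300)); z=cv2.resize(f(a)[130:280,60:210],(400,300))
cv2.imwrite('pics/m3.png',np.vstack([np.hstack([x,w]),np.hstack([z,y])])[:,:,::-1])
```

```text
t 13.3 pos [0.5162 0.3548 0.3152] yaw_y -19.3 z [-0.001 -0.001 -1.   ] w 0.0871 g 0.0 F [ 0.1 -0.7 -0.1] j [-0.02  0.45 -0.94  1.26  0.36  1.6  -1.24]
```

View pics/m3.png

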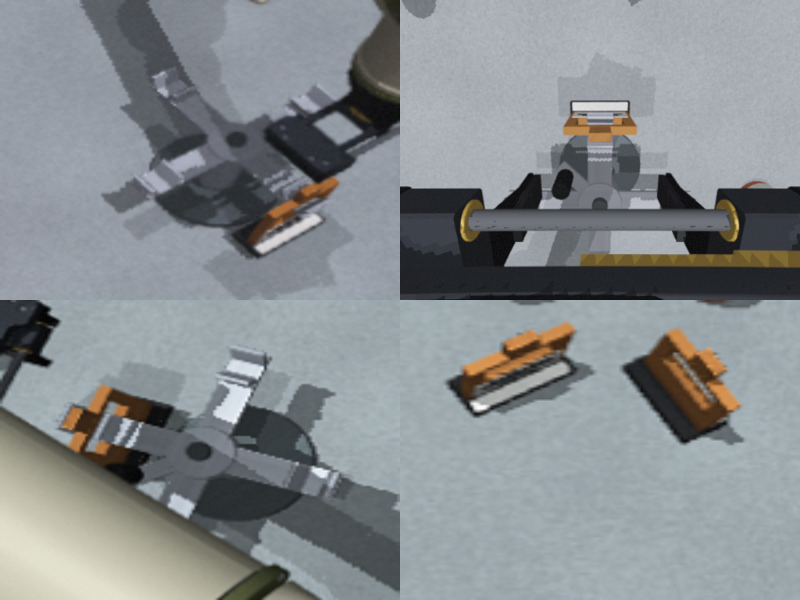

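Plate C hangs on hook0 with its label outward, and A and B have not moved. Next I go over plate A.

>>> {"api": "arm_command", "payload": {
  "steps": [
    {"slide":[0.012,-0.05,0],"rot":[0,0,-5.4],"grip":1},
    {"slide":[0.012,-0.05,0],"rot":[0,0,-5.4],"grip":1},
    {"slide":[0.012,-0.05,0],"rot":[0,0,-5.4],"grip":1},
    {"slide":[0.012,-0.05,0],"rot":[0,0,-5.4],"grip":1},
    {"slide":[0.012,-0.05,0],"rot":[0,0,-5.4],"grip":1},
    {"slide":[0.012,-0.05,0],"rot":[0,0,-5.4],"grip":1},
    {"slide":[0.013,-0.05,0],"rot":[0,0,-5.4],"grip":1},
    {"slide":[0.013,-0.05,0],"rot":[0,0,-5.4],"grip":1}
  ]
}}

```text
time: 14.5
ee_pos: [0.6144, -0.0466, 0.3159]
eef_rot: [0.972, 0.236, -0.0, 0.0]
ft_force: [1.1, 0.9, 1.5]
width: 0.0869
grip_force: 0.0
```

>>> {"api": "arm_command", "payload": {
  "steps": [
    {"slide":[0.014,-0.05,0],"rot":[0,0,0],"grip":1},
    {"slide":[0,0,0],"rot":[0,0,0],"grip":1},
    {"slide":[0,0,0],"rot":[0,0,0],"grip":1},
    {"slide":[0,0,0],"rot":[0,0,0],"grip":1},
    {"slide":[0,0,0],"rot":[0,0,0],"grip":1},
    {"slide":[0,0,0],"rot":[0,0,0],"grip":1},
    {"slide":[0,0,0],"rot":[0,0,0],"grip":1},
    {"slide":[0,0,0],"rot":[0,0,0],"grip":1}
  ]
}}

```text
time: 15.5
ee_pos: [0.6283, -0.0948, 0.3161]
eef_rot: [0.971, 0.238, 0.0, 0.0]
ft_force: [-0.4, 0.2, 0.2]
width: 0.0869
grip_force: 0.0
```

Run:
```python
from h import *
s=st();b=shot('wrist','w4.png')
im=b['pixels'].copy()
c=np.array([.628,-.095]);w=np.array([np.cos(np.radians(-62.5)),np.sin(np.radians(-62.5))]);n=np.array([w[1],-w[0]])
for a,t,z in((.05,.006,.136),(.05,-.006,.136),(-.05,-.006,.136),(-.05,.006,.136),(.014,.006,.17),(.014,-.006,.17),(-.014,-.006,.17),(-.014,.006,.17)):
    q=proj(b,[*(c+a*w+t*n),z]);cv2.circle(im,tuple(int(round(v)) for v in q),1,(0,0,255),-1)
u,v=map(int,proj(b,[*c,.15]));cv2.imwrite('pics/w4.png',cv2.resize(im[v-90:v+60,u-100:u+100],(800,600))[:,:,::-1])
```

```text
t 15.5 pos [ 0.6283 -0.0948  0.3161] yaw_y -62.5 z [ 0. -0. -1.] w 0.0869 g 0.0 F [-0.4  0.2  0.2] j [ 0.56  0.4  -0.68  1.24  0.25  1.58 -1.17]
```

View pics/w4.png

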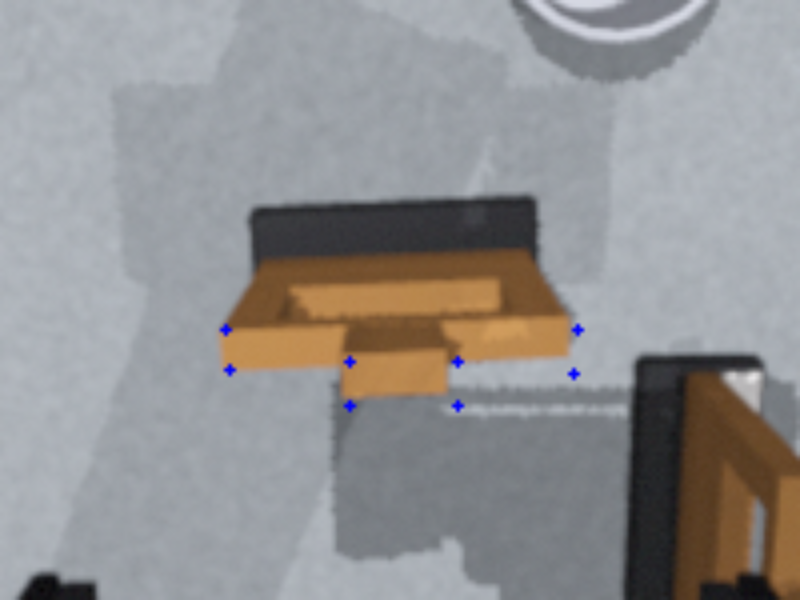

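The overlay puts plate A's tab at (395,372) in the crop, about 2–3 mm from the estimate, with the plate turned 2° anticlockwise of it. I'll correct for both and grip.

>>> {"api": "arm_command", "payload": {
  "steps": [
    {"slide":[0.0016,0.0034,-0.03],"rot":[0,0,2.2],"grip":1},
    {"slide":[0,0,-0.03],"rot":[0,0,0],"grip":1},
    {"slide":[0,0,-0.03],"rot":[0,0,0],"grip":1},
    {"slide":[0,0,-0.03],"rot":[0,0,0],"grip":1},
    {"slide":[0,0,-0.03],"rot":[0,0,0],"grip":1},
    {"slide":[0,0,-0.024],"rot":[0,0,0],"grip":1},
    {"slide":[0,0,0],"rot":[0,0,0],"grip":1},
    {"slide":[0,0,0],"rot":[0,0,0],"grip":0}
  ],
  "newtons": 40
}}

```text
time: 16.55
ee_pos: [0.6305, -0.0914, 0.1433]
eef_rot: [0.967, 0.256, 0.001, 0.0]
ft_force: [-0.1, -0.1, 0.3]
width: 0.0825
grip_force: 0.0
```

>>> {"api": "arm_command", "payload": {
  "steps": [
    {"slide":[0,0,0],"rot":[0,0,0],"grip":0},
    {"slide":[0,0,0],"rot":[0,0,0],"grip":0},
    {"slide":[0,0,0],"rot":[0,0,0],"grip":0},
    {"slide":[0,0,0],"rot":[0,0,0],"grip":0},
    {"slide":[0,0,0],"rot":[0,0,0],"grip":0},
    {"slide":[0,0,0],"rot":[0,0,0],"grip":0},
    {"slide":[0,0,0],"rot":[0,0,0],"grip":0},
    {"slide":[0,0,0],"rot":[0,0,0],"grip":0}
  ]
}}

```text
time: 17.55
ee_pos: [0.6299, -0.0915, 0.142]
eef_rot: [0.967, 0.256, -0.0, 0.0]
ft_force: [0.8, -0.3, -0.6]
width: 0.0278
grip_force: 40.0
```

Run:
```python
from h import *
s=st()
```

```text
t 17.6 pos [ 0.6299 -0.0915  0.142 ] yaw_y -60.3 z [ 0. -0. -1.] w 0.0278 g 40.0 F [ 0.8 -0.3 -0.6] j [ 0.56  0.49 -0.66  1.5   0.31  1.25 -1.19]
```

>>> {"api": "arm_command", "payload": {
  "steps": [
    {"slide":[0,0,0.02],"rot":[0,0,0],"grip":0},
    {"slide":[0,0,0.04],"rot":[0,0,0],"grip":0},
    {"slide":[0,0,0.05],"rot":[0,0,0],"grip":0},
    {"slide":[0,0,0.05],"rot":[0,0,0],"grip":0},
    {"slide":[0,0,0.04],"rot":[0,0,0],"grip":0},
    {"slide":[0,0,0],"rot":[0,0,0],"grip":0},
    {"slide":[-0.008,0.0055,0],"rot":[0,0,2],"grip":0},
    {"slide":[-0.02,0.014,0],"rot":[0,0,3],"grip":0}
  ],
  "newtons": 50
}}

```text
time: 18.55
ee_pos: [0.6008, -0.0719, 0.3402]
eef_rot: [0.954, 0.299, -0.001, -0.001]
ft_force: [0.0, 0.7, -2.6]
width: 0.0275
grip_force: 50.0
```

>>> {"api": "arm_command", "payload": {
  "steps": [
    {"slide":[-0.03,0.02,0],"rot":[0,0,6],"grip":0},
    {"slide":[-0.04,0.027,0],"rot":[0,0,7],"grip":0},
    {"slide":[-0.04,0.027,0],"rot":[0,0,7],"grip":0},
    {"slide":[-0.04,0.027,0],"rot":[0,0,7],"grip":0},
    {"slide":[-0.025,0.017,0],"rot":[0,0,6],"grip":0},
    {"slide":[-0.015,0.01,0],"rot":[0,0,3],"grip":0},
    {"slide":[0,0,0],"rot":[0,0,0],"grip":0},
    {"slide":[0,0,0],"rot":[0,0,0],"grip":0}
  ]
}}

```text
time: 19.55
ee_pos: [0.4118, 0.0556, 0.3414]
eef_rot: [0.816, 0.578, -0.0, -0.0]
ft_force: [-0.6, -0.1, -2.4]
width: 0.0275
grip_force: 50.0
```

>>> {"api": "arm_command", "payload": {
  "steps": [
    {"slide":[0,0,-0.02],"rot":[0,0,0],"grip":0},
    {"slide":[0,0,-0.03],"rot":[0,0,0],"grip":0},
    {"slide":[0,0,-0.03],"rot":[0,0,0],"grip":0},
    {"slide":[0,0,-0.03],"rot":[0,0,0],"grip":0},
    {"slide":[0,0,-0.02],"rot":[0,0,0],"grip":0},
    {"slide":[0,0,-0.01],"rot":[0,0,0],"grip":0},
    {"slide":[0,0,0],"rot":[0,0,0],"grip":0},
    {"slide":[0,0,0],"rot":[0,0,0],"grip":0}
  ]
}}

```text
time: 20.55
ee_pos: [0.4125, 0.0561, 0.2027]
eef_rot: [0.816, 0.579, 0.0, 0.0]
ft_force: [-0.4, -0.5, -2.7]
width: 0.0276
grip_force: 50.0
```

Run:
```python
from h import *
s=st();b=shot('wrist');a=shot('scene')
w=cv2.resize(b['pixels'],(400,300));x=cv2.resize(a['pixels'][110:260,230:430],(400,300))
cv2.imwrite('pics/m4.png',np.hstack([x,w])[:,:,::-1])
```

```text
t 20.6 pos [0.4125 0.0561 0.2027] yaw_y -19.3 z [ 0.001  0.    -1.   ] w 0.0276 g 50.0 F [-0.4 -0.5 -2.7] j [ 0.7  -0.12 -0.86  1.96 -0.09  1.26 -0.47]
```

View pics/m4.png

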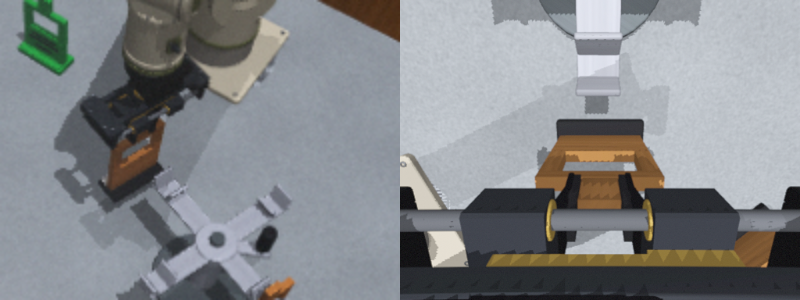

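Plate A is lined up with hook2's strap (strap and tab both at about x=600), with its back towards the display. I'll move in, lower and release.

>>> {"api": "arm_command", "payload": {
  "steps": [
    {"slide":[0.0035,0.01,0],"rot":[0,0,0],"grip":0},
    {"slide":[0.005,0.015,0],"rot":[0,0,0],"grip":0},
    {"slide":[0.005,0.015,0],"rot":[0,0,0],"grip":0},
    {"slide":[0.005,0.015,0],"rot":[0,0,0],"grip":0},
    {"slide":[0.005,0.015,0],"rot":[0,0,0],"grip":0},
    {"slide":[0.004,0.0096,0],"rot":[0,0,0],"grip":0},
    {"slide":[0,0,0],"rot":[0,0,0],"grip":0},
    {"slide":[0,0,0],"rot":[0,0,0],"grip":0}
  ]
}}

```text
time: 21.65
ee_pos: [0.4394, 0.1353, 0.202]
eef_rot: [0.816, 0.579, -0.0, 0.0]
ft_force: [0.2, -0.4, -1.6]
width: 0.0275
grip_force: 50.0
```

>>> {"api": "arm_command", "payload": {
  "steps": [
    {"slide":[0,0,-0.007],"rot":[0,0,0],"grip":0},
    {"slide":[0,0,-0.007],"rot":[0,0,0],"grip":0},
    {"slide":[0,0,-0.007],"rot":[0,0,0],"grip":0},
    {"slide":[0,0,-0.006],"rot":[0,0,0],"grip":0},
    {"slide":[0,0,-0.005],"rot":[0,0,0],"grip":0},
    {"slide":[0,0,-0.004],"rot":[0,0,0],"grip":0},
    {"slide":[0,0,0],"rot":[0,0,0],"grip":0},
    {"slide":[0,0,0],"rot":[0,0,0],"grip":0}
  ]
}}

```text
time: 22.65
ee_pos: [0.441, 0.1362, 0.1676]
eef_rot: [0.816, 0.579, 0.002, 0.001]
ft_force: [-0.4, 1.1, 10.7]
width: 0.0279
grip_force: 50.0
```

Run:
```python
from h import *
s=st();b=shot('wrist','w5.png')
```

```text
t 22.6 pos [0.441  0.1362 0.1676] yaw_y -19.3 z [ 0.004  0.    -1.   ] w 0.0279 g 50.0 F [-0.4  1.1 10.7] j [ 0.58  0.09 -1.    1.91  0.08  1.18 -0.79]
```

View pics/w5.png

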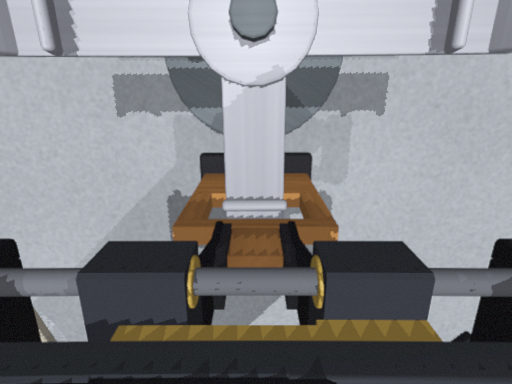

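Plate A rests on the strap, with contact felt and the strap passing through the window. I'll release it and go over plate B.

>>> {"api": "arm_command", "payload": {
  "steps": [
    {"slide":[0,0,0],"rot":[0,0,0],"grip":0.5},
    {"slide":[0,0,0],"rot":[0,0,0],"grip":0.7},
    {"slide":[0,0,0],"rot":[0,0,0],"grip":0.8},
    {"slide":[0,0,0],"rot":[0,0,0],"grip":1},
    {"slide":[0,0,0],"rot":[0,0,0],"grip":1},
    {"slide":[0,0,0.01],"rot":[0,0,0],"grip":1},
    {"slide":[0,0,0.03],"rot":[0,0,0],"grip":1},
    {"slide":[0,0,0.03],"rot":[0,0,0],"grip":1}
  ]
}}

```text
time: 23.7
ee_pos: [0.4393, 0.1359, 0.2375]
eef_rot: [0.815, 0.579, 0.0, 0.0]
ft_force: [0.4, 0.2, -0.5]
width: 0.0862
grip_force: 0.0
```

>>> {"api": "arm_command", "payload": {
  "steps": [
    {"slide":[0,0,0.04],"rot":[0,0,0],"grip":1},
    {"slide":[0,0,0.04],"rot":[0,0,0],"grip":1},
    {"slide":[0.018,-0.042,0],"rot":[0,0,6],"grip":1},
    {"slide":[0.018,-0.042,0],"rot":[0,0,6],"grip":1},
    {"slide":[0.018,-0.042,0],"rot":[0,0,6],"grip":1},
    {"slide":[0.018,-0.042,0],"rot":[0,0,6],"grip":1},
    {"slide":[0.018,-0.042,0],"rot":[0,0,6],"grip":1},
    {"slide":[0.018,-0.042,0],"rot":[0,0,6],"grip":1}
  ]
}}

```text
time: 24.7
ee_pos: [0.5479, -0.1177, 0.3169]
eef_rot: [0.595, 0.803, 0.0, 0.0]
ft_force: [1.0, 0.4, -0.6]
width: 0.0867
grip_force: 0.0
```

>>> {"api": "arm_command", "payload": {
  "steps": [
    {"slide":[0.018,-0.042,0],"rot":[0,0,6],"grip":1},
    {"slide":[0.018,-0.042,0],"rot":[0,0,6],"grip":1},
    {"slide":[0.018,-0.045,0],"rot":[0,0,0],"grip":1},
    {"slide":[0,0,0],"rot":[0,0,0],"grip":1},
    {"slide":[0,0,0],"rot":[0,0,0],"grip":1},
    {"slide":[0,0,0],"rot":[0,0,0],"grip":1},
    {"slide":[0,0,0],"rot":[0,0,0],"grip":1},
    {"slide":[0,0,0],"rot":[0,0,0],"grip":1}
  ]
}}

```text
time: 25.7
ee_pos: [0.6014, -0.2449, 0.3164]
eef_rot: [0.509, 0.86, -0.0, 0.0]
ft_force: [0.0, -0.1, -0.4]
width: 0.0868
grip_force: 0.0
```

Run:
```python
from h import *
s=st();b=shot('wrist');t=shot('top')
im=b['pixels'].copy()
c=np.array([.603,-.245]);g=np.radians(28.7);w=np.array([np.cos(g),np.sin(g)]);n=np.array([w[1],-w[0]])
for a,d,z in((.05,.006,.136),(.05,-.006,.136),(-.05,-.006,.136),(-.05,.006,.136),(.014,.006,.17),(.014,-.006,.17),(-.014,-.006,.17),(-.014,.006,.17)):
    q=proj(b,[*(c+a*w+d*n),z]);cv2.circle(im,tuple(int(round(v)) for v in q),1,(0,0,255),-1)
u,v=map(int,proj(b,[*c,.15]));x=cv2.resize(im[v-75:v+75,u-75:u+75],(500,500));y=cv2.resize(t['pixels'][130:280,60:150],(300,500))
cv2.imwrite('pics/w6.png',np.hstack([x,y])[:,:,::-1])
```

```text
t 25.7 pos [ 0.6014 -0.2449  0.3164] yaw_y 28.7 z [ 0. -0. -1.] w 0.0868 g 0.0 F [ 0.  -0.1 -0.4] j [ 0.82  0.45 -0.75  1.2   0.3   1.6   0.63]
```

View pics/w6.png

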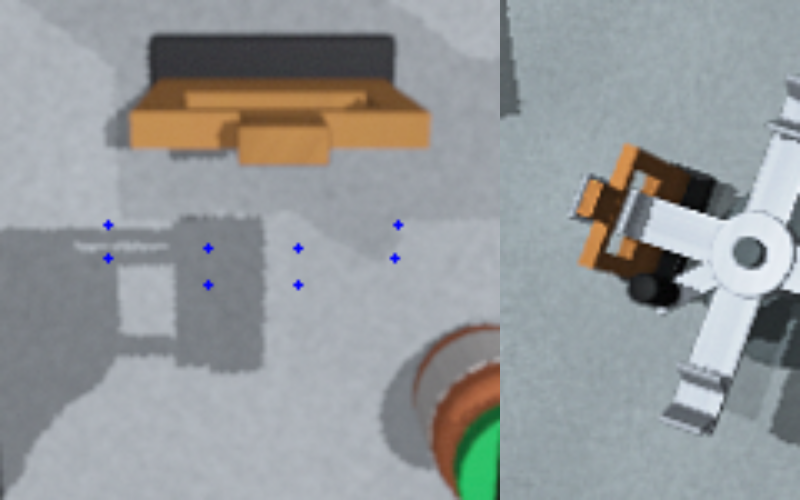

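Plate B has been knocked about 4 cm from where it was: its tab is at (284,145) in the crop, against a predicted (253,266). The heading is unchanged. The right panel shows C hanging well. I'll compute B's new position from these edges. All picture views are used, so from here I check numerically.

```bash
cat >> h.py <<'E'
def wood(p,lo=(4,110,120),hi=(22,255,255)):
    return cv2.inRange(cv2.cvtColor(np.ascontiguousarray(p['pixels']),cv2.COLOR_RGB2HSV),lo,hi)
E
python3 - <<'E'
from h import *
b=shot('wrist');c=[.603,-.245]
u,v=map(int,proj(b,[*c,.15]));f=lambda x,y,z:atz(b,(u-75+x/3.333-.5,v-75+y/3.333-.5),z)[:2]
g=np.radians(28.7);up=np.array([-np.sin(g),np.cos(g)])
L,Rr=f(240,163,.17),f(328,163,.17);print('tab',(L+Rr)/2+.006*up,np.hypot(*(Rr-L)))
L,Rr=f(130,148,.136),f(430,148,.136);d=Rr-L;print('bar',(L+Rr)/2+.006*up,np.hypot(*d),np.degrees(np.arctan2(d[1],d[0])))
m=wood(b);ys,xs=np.nonzero(m);print(len(xs),xs.min(),xs.max(),ys.min(),ys.max(), 'crop->',u,v)
n,l,s,ce=cv2.connectedComponentsWithStats(m);print(s[s[:,4]>100],ce[s[:,4]>100])
E
```

```text
tab [ 0.59191845 -0.20553022] 0.026693589477075
bar [ 0.59204934 -0.2062068 ] 0.10055062965473213 28.810668732221785
3391 17 511 0 328 crop-> 256 169
[[     0      0    512    384 193217]
 [   492      0     20     21    181]
 [   220    122     90     22   1340]
 [    79    198     25     19    150]
 [   312    204     47     37    446]
 [    17    220     58     21    865]
 [    77    258     15     50    224]
 [   424    263      9     45    166]] [[256.15355792 191.64577133]
 [500.90607735   9.62983425]
 [264.34850746 131.96791045]
 [ 92.57333333 205.14666667]
 [330.89910314 214.81390135]
 [ 46.38150289 231.78150289]
 [ 82.48660714 281.25446429]
 [428.92771084 286.60843373]]
```

>>> {"api": "arm_command", "payload": {
  "steps": [
    {"slide":[-0.0046,0.0195,0],"rot":[0,0,0],"grip":1},
    {"slide":[-0.0046,0.0195,0],"rot":[0,0,0],"grip":1},
    {"slide":[0,0,0],"rot":[0,0,0],"grip":1},
    {"slide":[0,0,0],"rot":[0,0,0],"grip":1},
    {"slide":[0,0,0],"rot":[0,0,0],"grip":1},
    {"slide":[0,0,0],"rot":[0,0,0],"grip":1},
    {"slide":[0,0,0],"rot":[0,0,0],"grip":1},
    {"slide":[0,0,0],"rot":[0,0,0],"grip":1}
  ]
}}

```text
time: 26.85
ee_pos: [0.5922, -0.2064, 0.316]
eef_rot: [0.51, 0.86, 0.0, -0.0]
ft_force: [0.1, -0.6, 0.3]
width: 0.0869
grip_force: 0.0
```

Run:
```python
from h import *
s=st();b=shot('wrist');m=wood(b)
n,l,S,ce=cv2.connectedComponentsWithStats(m)
i=[k for k in range(1,n) if S[k,4]>600 and abs(ce[k][0]-256)<60];print(S[i])
k=i[0];M=(l==k);
for r in range(S[k,1],S[k,1]+S[k,3]): 
    x=np.nonzero(M[r])[0]; print(r,x.min(),x.max(),len(x),end=' | ')
# tab rear edge = lowest rows
ys,xs=np.nonzero(M);r=ys.max();x=xs[ys>=r-3]
g=np.radians(28.8);up=np.array([-np.sin(g),np.cos(g)])
print('\ntab',(atz(b,(x.min()-.5,r+.5),.17)[:2]+atz(b,(x.max()+.5,r+.5),.17)[:2])/2+.006*up)
```

```text
t 26.9 pos [ 0.5922 -0.2064  0.316 ] yaw_y 28.7 z [-0.  0. -1.] w 0.0869 g 0.0 F [ 0.1 -0.6  0.3] j [ 0.81  0.4  -0.77  1.27  0.28  1.58  0.59]
[[212 161  87  19 888]]
161 288 288 1 | 162 213 297 62 | 163 212 298 64 | 164 213 298 63 | 165 213 298 63 | 166 213 298 62 | 167 213 298 60 | 168 213 297 58 | 169 213 297 84 | 170 213 297 85 | 171 213 297 85 | 172 242 268 27 | 173 243 267 25 | 174 243 267 25 | 175 243 267 25 | 176 243 267 25 | 177 244 267 24 | 178 243 267 25 | 179 243 267 25 | 
tab [ 0.59207341 -0.20614403]
```

>>> {"api": "arm_command", "payload": {
  "steps": [
    {"slide":[0,0,-0.03],"rot":[0,0,0],"grip":1},
    {"slide":[0,0,-0.03],"rot":[0,0,0],"grip":1},
    {"slide":[0,0,-0.03],"rot":[0,0,0],"grip":1},
    {"slide":[0,0,-0.03],"rot":[0,0,0],"grip":1},
    {"slide":[0,0,-0.03],"rot":[0,0,0],"grip":1},
    {"slide":[0,0,-0.024],"rot":[0,0,0],"grip":1},
    {"slide":[0,0,0],"rot":[0,0,0],"grip":1},
    {"slide":[0,0,0],"rot":[0,0,0],"grip":0}
  ],
  "newtons": 40
}}

```text
time: 27.9
ee_pos: [0.5928, -0.2063, 0.1433]
eef_rot: [0.51, 0.86, 0.0, 0.001]
ft_force: [-0.1, 0.1, 0.4]
width: 0.0829
grip_force: 0.0
```

>>> {"api": "arm_command", "payload": {
  "steps": [
    {"slide":[0,0,0],"rot":[0,0,0],"grip":0},
    {"slide":[0,0,0],"rot":[0,0,0],"grip":0},
    {"slide":[0,0,0],"rot":[0,0,0],"grip":0},
    {"slide":[0,0,0],"rot":[0,0,0],"grip":0},
    {"slide":[0,0,0],"rot":[0,0,0],"grip":0},
    {"slide":[0,0,0],"rot":[0,0,0],"grip":0},
    {"slide":[0,0,0],"rot":[0,0,0],"grip":0},
    {"slide":[0,0,0],"rot":[0,0,0],"grip":0}
  ]
}}

```text
time: 28.9
ee_pos: [0.5923, -0.2062, 0.142]
eef_rot: [0.51, 0.86, 0.0, 0.0]
ft_force: [0.6, 0.5, -1.5]
width: 0.0275
grip_force: 40.0
```

Run:
```python
from h import *
s=st();p=shot('top')
# re-check hook3 place / display angle: bright strap pixels around hook3 vs prediction
hsv=cv2.cvtColor(np.ascontiguousarray(p['pixels']),cv2.COLOR_RGB2HSV)
c=np.array([.4787,.2461])
best=[]
for dg in np.arange(-6,6.1,.5):
    sc=0
    for a in(160.7,-19.3):
        t=np.radians(a+dg);e=np.array([np.cos(t),np.sin(t)]);q=np.array([-e[1],e[0]])
        for r in np.arange(.06,.09,.003):
            for k,sg in((.014,1),(-.014,1),(.024,-1),(-.024,-1)):
                u,v=proj(p,[*(c+r*e+k*q),.15]);sc+=sg*int(hsv[int(round(v)),int(round(u)),2])
    best.append((sc,dg))
print(sorted(best)[-4:])
```

```text
t 28.9 pos [ 0.5923 -0.2062  0.142 ] yaw_y 28.7 z [ 0.  0. -1.] w 0.0275 g 40.0 F [ 0.6  0.5 -1.5] j [ 0.82  0.49 -0.74  1.53  0.34  1.26  0.53]
[(3343, np.float64(-0.5)), (3374, np.float64(1.0)), (3490, np.float64(0.5)), (3520, np.float64(0.0))]
```

>>> {"api": "arm_command", "payload": {
  "steps": [
    {"slide":[0,0,0.02],"rot":[0,0,0],"grip":0},
    {"slide":[0,0,0.04],"rot":[0,0,0],"grip":0},
    {"slide":[0,0,0.05],"rot":[0,0,0],"grip":0},
    {"slide":[0,0,0.05],"rot":[0,0,0],"grip":0},
    {"slide":[0,0,0.04],"rot":[0,0,0],"grip":0},
    {"slide":[0,0,0],"rot":[0,0,0],"grip":0},
    {"slide":[0.002,0.01,0],"rot":[0,0,2],"grip":0},
    {"slide":[0.005,0.025,0],"rot":[0,0,4],"grip":0}
  ],
  "newtons": 50
}}

```text
time: 29.95
ee_pos: [0.5986, -0.1711, 0.3405]
eef_rot: [0.463, 0.886, -0.0, -0.001]
ft_force: [0.3, 0.3, -2.6]
width: 0.0274
grip_force: 50.0
```

>>> {"api": "arm_command", "payload": {
  "steps": [
    {"slide":[0.009,0.045,0],"rot":[0,0,5],"grip":0},
    {"slide":[0.01,0.05,0],"rot":[0,0,6],"grip":0},
    {"slide":[0.01,0.05,0],"rot":[0,0,6],"grip":0},
    {"slide":[0.01,0.05,0],"rot":[0,0,6],"grip":0},
    {"slide":[0.01,0.05,0],"rot":[0,0,6],"grip":0},
    {"slide":[0.01,0.05,0],"rot":[0,0,5],"grip":0},
    {"slide":[0.007,0.035,0],"rot":[0,0,2],"grip":0},
    {"slide":[0.004,0.02,0],"rot":[0,0,0],"grip":0}
  ]
}}

```text
time: 30.95
ee_pos: [0.6676, 0.1837, 0.3408]
eef_rot: [0.163, 0.987, 0.0, -0.001]
ft_force: [0.3, -1.0, -3.2]
width: 0.0276
grip_force: 50.0
```

>>> {"api": "arm_command", "payload": {
  "steps": [
    {"slide":[0,0,0],"rot":[0,0,0],"grip":0},
    {"slide":[0,0,0],"rot":[0,0,0],"grip":0},
    {"slide":[0,0,0],"rot":[0,0,0],"grip":0},
    {"slide":[0,0,0],"rot":[0,0,0],"grip":0},
    {"slide":[0,0,0],"rot":[0,0,0],"grip":0},
    {"slide":[0,0,0],"rot":[0,0,0],"grip":0},
    {"slide":[0,0,0],"rot":[0,0,0],"grip":0},
    {"slide":[0,0,0],"rot":[0,0,0],"grip":0}
  ]
}}

```text
time: 31.95
ee_pos: [0.6692, 0.1787, 0.3421]
eef_rot: [0.168, 0.986, 0.0, -0.0]
ft_force: [0.1, 0.4, -2.9]
width: 0.0276
grip_force: 50.0
```

Run:
```python
from h import *
s=st();p=shot('top');print('jar',atz(p,(208,103),.1), atz(p,(209,117),.02))
```

```text
t 31.9 pos [0.6692 0.1787 0.3421] yaw_y 70.7 z [-0.  0. -1.] w 0.0276 g 50.0 F [ 0.1  0.4 -2.9] j [ 0.17  0.61 -0.93  0.99  0.48  1.73  0.66]
jar [0.77798585 0.06453815 0.1       ] [0.76535901 0.06914445 0.02      ]
```

>>> {"api": "arm_command", "payload": {
  "steps": [
    {"slide":[0,0,-0.02],"rot":[0,0,0],"grip":0},
    {"slide":[0,0,-0.03],"rot":[0,0,0],"grip":0},
    {"slide":[0,0,-0.03],"rot":[0,0,0],"grip":0},
    {"slide":[0,0,-0.03],"rot":[0,0,0],"grip":0},
    {"slide":[0,0,-0.02],"rot":[0,0,0],"grip":0},
    {"slide":[0,0,-0.01],"rot":[0,0,0],"grip":0},
    {"slide":[0,0,0],"rot":[0,0,0],"grip":0},
    {"slide":[0,0,0],"rot":[0,0,0],"grip":0}
  ]
}}

```text
time: 33.0
ee_pos: [0.6697, 0.1791, 0.2033]
eef_rot: [0.168, 0.986, 0.001, 0.001]
ft_force: [-0.2, 0.3, -3.7]
width: 0.0277
grip_force: 50.0
```

>>> {"api": "arm_command", "payload": {
  "steps": [
    {"slide":[-0.01,0.0036,0],"rot":[0,0,0],"grip":0},
    {"slide":[-0.015,0.0054,0],"rot":[0,0,0],"grip":0},
    {"slide":[-0.015,0.0054,0],"rot":[0,0,0],"grip":0},
    {"slide":[-0.015,0.0054,0],"rot":[0,0,0],"grip":0},
    {"slide":[-0.015,0.0054,0],"rot":[0,0,0],"grip":0},
    {"slide":[-0.01,0.0036,0],"rot":[0,0,0],"grip":0},
    {"slide":[0,0,0],"rot":[0,0,0],"grip":0},
    {"slide":[0,0,0],"rot":[0,0,0],"grip":0}
  ]
}}

```text
time: 34.0
ee_pos: [0.5898, 0.207, 0.2021]
eef_rot: [0.168, 0.986, 0.0, 0.0]
ft_force: [-0.3, -0.5, -3.9]
width: 0.0274
grip_force: 50.0
```

Run:
```python
from h import *
s=st();p=shot('wrist')
# lateral centring of bright strap vs wood window in wrist view
hsv=cv2.cvtColor(np.ascontiguousarray(p['pixels']),cv2.COLOR_RGB2HSV)
for r in(100,130,150,170,190,205):
    x=np.nonzero(hsv[r,:,2]>0)[0]
    print(r,''.join('o' if 4<hsv[r,c,0]<22 and hsv[r,c,1]>110 else '#' if hsv[r,c,2]>200 else '.' if hsv[r,c,2]>110 else ' ' for c in range(160,352,3)))
```

```text
t 34.0 pos [0.5898 0.207  0.2021] yaw_y 70.7 z [ 0. -0. -1.] w 0.0274 g 50.0 F [-0.3 -0.5 -3.9] j [ 0.29  0.52 -0.98  1.45  0.43  1.4   0.54]
100    ........ .....        #################....................  
130 .......................  .################......................
150 ..........................##.#############......................
170 .............             ................         .............
190 ............ooooooooooooo..................ooooooooo............
205 ......... oooooooooooooooo................ooooooooooooo.........
```

>>> {"api": "arm_command", "payload": {
  "steps": [
    {"slide":[0,0,-0.007],"rot":[0,0,0],"grip":0},
    {"slide":[0,0,-0.007],"rot":[0,0,0],"grip":0},
    {"slide":[0,0,-0.007],"rot":[0,0,0],"grip":0},
    {"slide":[0,0,-0.006],"rot":[0,0,0],"grip":0},
    {"slide":[0,0,-0.005],"rot":[0,0,0],"grip":0},
    {"slide":[0,0,-0.003],"rot":[0,0,0],"grip":0},
    {"slide":[0,0,0],"rot":[0,0,0],"grip":0},
    {"slide":[0,0,0],"rot":[0,0,0],"grip":0}
  ]
}}

```text
time: 35.05
ee_pos: [0.5894, 0.2082, 0.1679]
eef_rot: [0.167, 0.986, 0.001, 0.0]
ft_force: [-2.4, 1.2, 5.8]
width: 0.0276
grip_force: 50.0
```

>>> {"api": "arm_command", "payload": {
  "steps": [
    {"slide":[0,0,0],"rot":[0,0,0],"grip":0.5},
    {"slide":[0,0,0],"rot":[0,0,0],"grip":0.7},
    {"slide":[0,0,0],"rot":[0,0,0],"grip":0.8},
    {"slide":[0,0,0],"rot":[0,0,0],"grip":1},
    {"slide":[0,0,0],"rot":[0,0,0],"grip":1},
    {"slide":[0,0,0.01],"rot":[0,0,0],"grip":1},
    {"slide":[0,0,0.03],"rot":[0,0,0],"grip":1},
    {"slide":[0,0,0.03],"rot":[0,0,0],"grip":1}
  ]
}}

```text
time: 36.05
ee_pos: [0.5892, 0.2076, 0.2386]
eef_rot: [0.167, 0.986, 0.0, 0.0]
ft_force: [-0.4, 0.4, -0.5]
width: 0.0865
grip_force: 0.0
```

>>> {"api": "arm_command", "payload": {
  "steps": [
    {"slide":[0,0,0.04],"rot":[0,0,0],"grip":1},
    {"slide":[0,0,0.04],"rot":[0,0,0],"grip":1},
    {"slide":[0,0,0],"rot":[0,0,0],"grip":1},
    {"slide":[0,0,0],"rot":[0,0,0],"grip":1},
    {"slide":[0,0,0],"rot":[0,0,0],"grip":1},
    {"slide":[0,0,0],"rot":[0,0,0],"grip":1},
    {"slide":[0,0,0],"rot":[0,0,0],"grip":1},
    {"slide":[0,0,0],"rot":[0,0,0],"grip":1}
  ]
}}

```text
time: 37.05
ee_pos: [0.5892, 0.2075, 0.3169]
eef_rot: [0.168, 0.986, 0.0, -0.0]
ft_force: [0.3, -0.5, 0.8]
width: 0.0872
grip_force: 0.0
```

Run:
```python
from h import *
s=st()
for n in('scene','top'):
    p=shot(n);m=wood(p,(4,100,60));N,l,S,ce=cv2.connectedComponentsWithStats(m)
    print(n,[(S[k].tolist(),np.round(ce[k]).tolist()) for k in range(1,N) if S[k,4]>40 and 50<ce[k][0]<400 and 100<ce[k][1]<300])
    for i,a in((0,70.7),(2,-109.3),(3,-19.3)):
        t=np.radians(a);h=[.4787+.117*np.cos(t),.2461+.117*np.sin(t)]
        print(i,'tabtop',np.round(proj(p,[*h,.196])),[tuple(int(x) for x in p['pixels'][int(v),int(u)]) for u,v in[proj(p,[*h,.192])]])
    k=eyes.look_for('knob_mid',p);print('knob',[(np.round(d['bbox']),d['conf']) for d in k])
    kt=np.radians(115.7);print('knob exp',proj(p,[.4787+.07*np.cos(kt),.2461+.07*np.sin(kt),.185]))
```

```text
t 37.0 pos [0.5892 0.2075 0.3169] yaw_y 70.7 z [-0.  0. -1.] w 0.0872 g 0.0 F [ 0.3 -0.5  0.8] j [ 0.27  0.47 -1.    1.26  0.39  1.61  0.57]
scene [([173, 112, 15, 18, 205], [180.0, 121.0]), ([147, 213, 20, 15, 102], [158.0, 222.0]), ([298, 213, 13, 15, 124], [303.0, 220.0]), ([295, 237, 25, 40, 312], [308.0, 253.0]), ([344, 248, 33, 34, 256], [360.0, 263.0]), ([223, 279, 23, 15, 100], [235.0, 288.0])]
0 tabtop [365. 253.] [(191, 121, 66)]
2 tabtop [315. 196.] [(28, 28, 30)]
3 tabtop [309. 244.] [(95, 63, 40)]
knob []
knob exp (np.float64(361.6911935620835), np.float64(228.9242763020727))
top [([197, 104, 23, 16, 130], [209.0, 114.0]), ([316, 105, 24, 21, 137], [325.0, 118.0]), ([83, 185, 11, 26, 124], [87.0, 198.0])]
0 tabtop [ 87. 189.] [(193, 127, 69)]
2 tabtop [175. 219.] [(196, 195, 175)]
3 tabtop [147. 160.] [(166, 164, 147)]
knob []
knob exp (np.float64(106.22158803078125), np.float64(216.88843603050773))
```

>>> {"api": "arm_command", "payload": {
  "steps": [
    {"slide":[-0.02,-0.045,0.01],"rot":[0,0,-5],"grip":1},
    {"slide":[-0.02,-0.045,0.01],"rot":[0,0,-5],"grip":1},
    {"slide":[-0.02,-0.045,0.01],"rot":[0,0,-5],"grip":1},
    {"slide":[-0.02,-0.045,0.01],"rot":[0,0,-5],"grip":1},
    {"slide":[-0.02,-0.045,0.01],"rot":[0,0,-5],"grip":1},
    {"slide":[-0.02,-0.045,0.01],"rot":[0,0,-5],"grip":1},
    {"slide":[-0.02,-0.045,0.01],"rot":[0,0,-5],"grip":1},
    {"slide":[0,0,0],"rot":[0,0,-5],"grip":1}
  ]
}}

```text
time: 38.25
ee_pos: [0.4481, -0.1114, 0.3878]
eef_rot: [0.499, 0.867, -0.001, 0.001]
ft_force: [1.3, 0.4, 0.1]
width: 0.0873
grip_force: 0.0
```

```bash
cat >> h.py <<'E'
def check(th0=70.7,hooks=(0,2,3)):
    C=np.array([.4787,.2461])
    for n in('scene','top'):
        p=shot(n);m=wood(p,(4,80,50))
        for i in hooks:
            t=np.radians(th0+90*i);e=np.array([np.cos(t),np.sin(t)]);q=np.array([-e[1],e[0]])
            f=lambda r,k,z:[int(round(x)) for x in proj(p,[*(C+r*e+k*q),z])]
            on=[f(r,k,.196) for r in(.114,.12) for k in(-.01,0,.01)]+[f(r,k,.162) for r in(.114,.12) for k in(-.04,-.03,.03,.04)]
            off=[f(r,k,.196) for r in(.117,) for k in(-.022,.022)]
            g=lambda L:np.mean([m[v,u]>0 for u,v in L])
            # white label/strip visibility: foot front ledge r=.117+.018,z=.04 ; back r=.117-.018
            br=lambda r:int(np.mean([p['pixels'][v,u].mean() for u,v in[f(r,k,.04) for k in(-.04,-.02,0,.02,.04)]]))
            print(n,'hook',i,'on %.2f off %.2f'%(g(on),g(off)),'front',br(.136),'back',br(.098))
E
python3 - <<'E'
from h import *
st();check()
p=shot('top');print('knob',[(np.round(d['bbox']),round(d['conf'],2)) for d in eyes.look_for('knob_mid',p)])
d=(p['pixels'].max(2)<45).astype(np.uint8);N,l,S,ce=cv2.connectedComponentsWithStats(d[195:235,90:125])
print([(S[k].tolist(),np.round(ce[k]+[90,195],1).tolist()) for k in range(1,N) if S[k,4]>15]);print(proj(p,[.4484,.3092,.185]))
E
```

```text
t 38.2 pos [ 0.4481 -0.1114  0.3878] yaw_y 30.2 z [ 0.001 -0.002 -1.   ] w 0.0873 g 0.0 F [1.3 0.4 0.1] j [ 1.   -0.04 -0.81  1.53 -0.03  1.64  0.71]
scene hook 0 on 0.79 off 0.00 front 225 back 82
scene hook 2 on 1.00 off 0.00 front 109 back 69
scene hook 3 on 0.93 off 0.00 front 208 back 73
top hook 0 on 1.00 off 0.00 front 67 back 79
top hook 2 on 1.00 off 0.50 front 161 back 98
top hook 3 on 1.00 off 0.50 front 109 back 99
knob []
[([8, 9, 18, 18, 169], [107.5, 213.8])]
(np.float64(106.21274890255359), np.float64(216.86602883321277))
```

All three plates hang with their labels outward in both views. Next I move over the knob.

>>> {"api": "arm_command", "payload": {
  "steps": [
    {"slide":[0,0.052,0],"rot":[0,0,0],"grip":1},
    {"slide":[0,0.052,0],"rot":[0,0,0],"grip":1},
    {"slide":[0,0.052,0],"rot":[0,0,0],"grip":1},
    {"slide":[0,0.052,0],"rot":[0,0,0],"grip":1},
    {"slide":[0,0.052,0],"rot":[0,0,0],"grip":1},
    {"slide":[0,0.052,0],"rot":[0,0,0],"grip":1},
    {"slide":[0,0.052,0],"rot":[0,0,0],"grip":1},
    {"slide":[0,0.052,0],"rot":[0,0,0],"grip":1}
  ]
}}

```text
time: 39.45
ee_pos: [0.4491, 0.3106, 0.3869]
eef_rot: [0.494, 0.87, 0.0, -0.0]
ft_force: [0.4, -1.1, 1.3]
width: 0.0877
grip_force: 0.0
```

>>> {"api": "arm_command", "payload": {
  "steps": [
    {"slide":[0,0.005,-0.03],"rot":[0,0,0],"grip":1},
    {"slide":[0,0,-0.04],"rot":[0,0,0],"grip":1},
    {"slide":[0,0,-0.02],"rot":[0,0,0],"grip":1},
    {"slide":[0,0,0],"rot":[0,0,0],"grip":1},
    {"slide":[0,0,0],"rot":[0,0,0],"grip":1},
    {"slide":[0,0,0],"rot":[0,0,0],"grip":1},
    {"slide":[0,0,0],"rot":[0,0,0],"grip":1},
    {"slide":[0,0,0],"rot":[0,0,0],"grip":1}
  ]
}}

```text
time: 40.45
ee_pos: [0.4493, 0.3136, 0.2973]
eef_rot: [0.495, 0.869, 0.0, 0.0]
ft_force: [0.1, -0.5, 0.1]
width: 0.0872
grip_force: 0.0
```

Run:
```python
from h import *
s=st();p=shot('wrist')
print('exp top',proj(p,[.4484,.3092,.21]),'bot',proj(p,[.4484,.3092,.16]))
print([(np.round(d['bbox']),round(d['conf'],2)) for d in eyes.look_for('knob_mid',p)])
u,v=map(int,proj(p,[.4484,.3092,.21]))
g=p['pixels'].max(2)
for r in range(v-40,v+40,4): print(r,''.join('#' if g[r,c]<50 else '+' if g[r,c]<90 else '.' for c in range(u-60,u+60,2)))
print(u)
```

```text
t 40.5 pos [0.4493 0.3136 0.2973] yaw_y 30.7 z [ 0.  0. -1.] w 0.0872 g 0.0 F [ 0.1 -0.5  0.1] j [ 0.3   0.35 -1.23  1.5   0.33  1.52 -0.4 ]
exp top (np.float64(251.45335045677), np.float64(195.91609263209995)) bot (np.float64(251.97564425101234), np.float64(179.59018447398117))
[(array([242., 168., 268., 205.]), 0.9)]
155 ...................+++++++..................++++++...#######
159 ...................+++++++...............++++++++++...+#####
163 ................++++++++++.............++++++++++++++...+##+
167 .........+++++++++++++++++....+++....+++++++++++++++++......
171 ...........+...++++++++++++#########.++++++++++++++++++.....
175 .............+++++++++++++###########+++++++++++++..........
179 ..................+++++++############++++++++++.............
183 .................++++++++##+++#++#+##++++++++...............
187 ...................++++.+#############++++..................
191 .....................++.+#############++....................
195 .........................############+......................
199 ..........................+#########+.......................
203 ..............................+++...........................
207 ............................................................
211 ............................................................
215 ............................................................
219 ........+++.................................................
223 +.......+++++...............................................
227 ##+.......++++.............................................+
231 ####+.......++...........++++++++.......................+###
251
```

>>> {"api": "arm_command", "payload": {
  "steps": [
    {"slide":[-0.0006,-0.002,-0.02],"rot":[0,0,0],"grip":1},
    {"slide":[0,0,-0.03],"rot":[0,0,0],"grip":1},
    {"slide":[0,0,-0.03],"rot":[0,0,0],"grip":1},
    {"slide":[0,0,-0.03],"rot":[0,0,0],"grip":1},
    {"slide":[0,0,-0.012],"rot":[0,0,0],"grip":1},
    {"slide":[0,0,0],"rot":[0,0,0],"grip":1},
    {"slide":[0,0,0],"rot":[0,0,0],"grip":0.4},
    {"slide":[0,0,0],"rot":[0,0,0],"grip":0.3}
  ],
  "newtons": 20
}}

```text
time: 41.55
ee_pos: [0.449, 0.3119, 0.176]
eef_rot: [0.495, 0.869, 0.001, 0.0]
ft_force: [0.1, -0.2, -0.1]
width: 0.074
grip_force: 0.0
```

>>> {"api": "arm_command", "payload": {
  "steps": [
    {"slide":[0,0,0],"rot":[0,0,0],"grip":0},
    {"slide":[0,0,0],"rot":[0,0,0],"grip":0},
    {"slide":[0,0,0],"rot":[0,0,0],"grip":0},
    {"slide":[0,0,0],"rot":[0,0,0],"grip":0},
    {"slide":[0,0,0],"rot":[0,0,0],"grip":0},
    {"slide":[0,0,0],"rot":[0,0,0],"grip":0},
    {"slide":[0,0,0],"rot":[0,0,0],"grip":0},
    {"slide":[0,0,0],"rot":[0,0,0],"grip":0}
  ]
}}

```text
time: 42.55
ee_pos: [0.4486, 0.3115, 0.1751]
eef_rot: [0.495, 0.869, 0.0, 0.0]
ft_force: [-1.1, -0.6, 0.8]
width: 0.0236
grip_force: 20.0
```

```bash
cat > arc.py <<'E'
import sys,json
from h import *
s=st();C=np.array([.4787,.2461]);d=s['ee_pos'][:2]-C
a=np.arctan2(d[1],d[0]);print('ang',round(np.degrees(a),1),'r',round(np.hypot(*d),4))
# args: rad per row, number of rows, first-rows ramp
w=float(sys.argv[1]);n=int(sys.argv[2]);ramp=len(sys.argv)>3
x=s['ee_pos'][:2].copy();t=a;out=[]
for i in range(n):
    t+=w*((i+1)/4 if ramp and i<3 else 1);y=C+.07*np.array([np.cos(t),np.sin(t)]);q=np.round(y-x,4);out.append(q.tolist());x=x+q
for i in range(0,n,8): print(out[i:i+8])
E
python3 arc.py .15 24 r
```

```text
t 42.5 pos [0.4486 0.3115 0.1751] yaw_y 30.7 z [ 0.  0. -1.] w 0.0236 g 20.0 F [-1.1 -0.6  0.8] j [ 0.27  0.43 -1.18  1.69  0.41  1.3  -0.46]
ang 114.7 r 0.072
[[-0.0015, -0.0029], [-0.0046, -0.0026], [-0.0065, -0.0044], [-0.0078, -0.007], [-0.0067, -0.0081], [-0.0054, -0.009], [-0.004, -0.0097], [-0.0025, -0.0102]]
[[-0.0009, -0.0104], [0.0006, -0.0105], [0.0022, -0.0103], [0.0037, -0.0098], [0.0051, -0.0091], [0.0065, -0.0083], [0.0076, -0.0073], [0.0085, -0.006]]
[[0.0094, -0.0046], [0.01, -0.0032], [0.0104, -0.0017], [0.0105, -0.0001], [0.0104, 0.0014], [0.01, 0.003], [0.0095, 0.0045], [0.0087, 0.0058]]
```

>>> {"api": "arm_command", "payload": {
  "steps": [
    {"slide":[-0.0015,-0.0029,0],"rot":[0,0,0],"grip":0},
    {"slide":[-0.0046,-0.0026,0],"rot":[0,0,0],"grip":0},
    {"slide":[-0.0065,-0.0044,0],"rot":[0,0,0],"grip":0},
    {"slide":[-0.0078,-0.007,0],"rot":[0,0,0],"grip":0},
    {"slide":[-0.0067,-0.0081,0],"rot":[0,0,0],"grip":0},
    {"slide":[-0.0054,-0.009,0],"rot":[0,0,0],"grip":0},
    {"slide":[-0.004,-0.0097,0],"rot":[0,0,0],"grip":0},
    {"slide":[-0.0025,-0.0102,0],"rot":[0,0,0],"grip":0}
  ],
  "newtons": 20
}}

```text
time: 43.55
ee_pos: [0.4097, 0.2572, 0.1751]
eef_rot: [0.495, 0.869, 0.0, 0.0]
ft_force: [3.7, 1.3, -2.2]
width: 0.0232
grip_force: 20.0
```

```bash
python3 arc.py .15 16
```

```text
t 43.5 pos [0.4097 0.2572 0.1751] yaw_y 30.7 z [ 0.001  0.    -1.   ] w 0.0232 g 20.0 F [ 3.7  1.3 -2.2] j [ 0.52  0.26 -1.29  1.84  0.26  1.24 -0.32]
ang 170.9 r 0.0699
[[-0.001, -0.0104], [0.0007, -0.0105], [0.0022, -0.0103], [0.0038, -0.0098], [0.0052, -0.0091], [0.0064, -0.0082], [0.0077, -0.0072], [0.0086, -0.006]]
[[0.0094, -0.0046], [0.01, -0.0032], [0.0104, -0.0016], [0.0105, -0.0], [0.0104, 0.0015], [0.01, 0.003], [0.0095, 0.0045], [0.0087, 0.0059]]
```

>>> {"api": "arm_command", "payload": {
  "steps": [
    {"slide":[-0.001,-0.0104,0],"rot":[0,0,0],"grip":0},
    {"slide":[0.0007,-0.0105,0],"rot":[0,0,0],"grip":0},
    {"slide":[0.0022,-0.0103,0],"rot":[0,0,0],"grip":0},
    {"slide":[0.0038,-0.0098,0],"rot":[0,0,0],"grip":0},
    {"slide":[0.0052,-0.0091,0],"rot":[0,0,0],"grip":0},
    {"slide":[0.0064,-0.0082,0],"rot":[0,0,0],"grip":0},
    {"slide":[0.0077,-0.0072,0],"rot":[0,0,0],"grip":0},
    {"slide":[0.0086,-0.006,0],"rot":[0,0,0],"grip":0}
  ]
}}

```text
time: 44.55
ee_pos: [0.4437, 0.1878, 0.1751]
eef_rot: [0.494, 0.869, 0.002, -0.0]
ft_force: [5.3, 12.4, -9.1]
width: 0.0234
grip_force: 20.0
```

>>> {"api": "arm_command", "payload": {
  "steps": [
    {"slide":[0.0094,-0.0046,0],"rot":[0,0,0],"grip":0},
    {"slide":[0.01,-0.0032,0],"rot":[0,0,0],"grip":0},
    {"slide":[0.0104,-0.0016,0],"rot":[0,0,0],"grip":0},
    {"slide":[0.0105,0,0],"rot":[0,0,0],"grip":0},
    {"slide":[0.0104,0.0015,0],"rot":[0,0,0],"grip":0},
    {"slide":[0.01,0.003,0],"rot":[0,0,0],"grip":0},
    {"slide":[0.0095,0.0045,0],"rot":[0,0,0],"grip":0},
    {"slide":[0.0087,0.0059,0],"rot":[0,0,0],"grip":0}
  ]
}}

```text
time: 45.55
ee_pos: [0.5213, 0.1924, 0.175]
eef_rot: [0.494, 0.869, -0.0, -0.001]
ft_force: [-5.4, 2.2, 3.4]
width: 0.0233
grip_force: 20.0
```

```bash
python3 arc.py .15 24
python3 - <<'E'
from h import *
s=sensors.read_state();d=s['ee_pos'][:2]-[.4787,.2461];a=np.degrees(np.arctan2(d[1],d[0]))
check(a-44.5+.0)
E
```

```text
t 45.5 pos [0.5213 0.1924 0.175 ] yaw_y 30.8 z [-0.002  0.    -1.   ] w 0.0233 g 20.0 F [-5.4  2.2  3.4] j [ 0.49  0.44 -1.15  1.67  0.42  1.31 -0.2 ]
ang -51.6 r 0.0686
[[0.0086, 0.006], [0.0065, 0.0082], [0.0053, 0.0091], [0.0038, 0.0097], [0.0024, 0.0103], [0.0008, 0.0104], [-0.0008, 0.0105], [-0.0023, 0.0102]]
[[-0.0039, 0.0098], [-0.0052, 0.009], [-0.0066, 0.0082], [-0.0077, 0.0072], [-0.0087, 0.0059], [-0.0094, 0.0045], [-0.0101, 0.003], [-0.0103, 0.0016]]
[[-0.0105, -0.0001], [-0.0104, -0.0016], [-0.01, -0.0031], [-0.0094, -0.0046], [-0.0087, -0.006], [-0.0076, -0.0072], [-0.0065, -0.0082], [-0.0052, -0.0091]]
scene hook 0 on 0.29 off 0.00 front 82 back 44
scene hook 2 on 0.57 off 0.00 front 201 back 63
scene hook 3 on 0.71 off 0.50 front 102 back 89
top hook 0 on 0.07 off 0.00 front 134 back 146
top hook 2 on 0.71 off 0.00 front 98 back 122
top hook 3 on 0.79 off 1.00 front 136 back 154
```

```bash
sed -i 's/C=np.array(\[.4787,.2461\]);d/C=np.array([.4785,.2480]);d/' arc.py; python3 arc.py .15 16
```

```text
t 45.6 pos [0.5223 0.1932 0.1751] yaw_y 30.8 z [ 0.     0.002 -1.   ] w 0.0231 g 20.0 F [-0.3  6.3 -2.7] j [ 0.49  0.44 -1.15  1.67  0.42  1.31 -0.2 ]
ang -51.4 r 0.0701
[[0.0076, 0.0073], [0.0065, 0.0082], [0.0053, 0.0091], [0.0038, 0.0097], [0.0023, 0.0103], [0.0007, 0.0104], [-0.0008, 0.0105], [-0.0023, 0.0102]]
[[-0.0039, 0.0097], [-0.0053, 0.0091], [-0.0066, 0.0082], [-0.0077, 0.0071], [-0.0087, 0.0058], [-0.0095, 0.0045], [-0.01, 0.0031], [-0.0104, 0.0015]]
```

>>> {"api": "arm_command", "payload": {
  "steps": [
    {"slide":[0.0076,0.0073,0],"rot":[0,0,0],"grip":0},
    {"slide":[0.0065,0.0082,0],"rot":[0,0,0],"grip":0},
    {"slide":[0.0053,0.0091,0],"rot":[0,0,0],"grip":0},
    {"slide":[0.0038,0.0097,0],"rot":[0,0,0],"grip":0},
    {"slide":[0.0023,0.0103,0],"rot":[0,0,0],"grip":0},
    {"slide":[0.0007,0.0104,0],"rot":[0,0,0],"grip":0},
    {"slide":[-0.0008,0.0105,0],"rot":[0,0,0],"grip":0},
    {"slide":[-0.0023,0.0102,0],"rot":[0,0,0],"grip":0}
  ]
}}

```text
time: 46.65
ee_pos: [0.5464, 0.2679, 0.1751]
eef_rot: [0.495, 0.869, 0.001, 0.001]
ft_force: [6.4, -1.9, -2.5]
width: 0.0236
grip_force: 20.0
```

>>> {"api": "arm_command", "payload": {
  "steps": [
    {"slide":[-0.0039,0.0097,0],"rot":[0,0,0],"grip":0},
    {"slide":[-0.0053,0.0091,0],"rot":[0,0,0],"grip":0},
    {"slide":[-0.0066,0.0082,0],"rot":[0,0,0],"grip":0},
    {"slide":[-0.0077,0.0071,0],"rot":[0,0,0],"grip":0},
    {"slide":[-0.0087,0.0058,0],"rot":[0,0,0],"grip":0},
    {"slide":[-0.0095,0.0045,0],"rot":[0,0,0],"grip":0},
    {"slide":[-0.01,0.0031,0],"rot":[0,0,0],"grip":0},
    {"slide":[-0.0104,0.0015,0],"rot":[0,0,0],"grip":0}
  ]
}}

```text
time: 47.65
ee_pos: [0.4824, 0.3184, 0.1751]
eef_rot: [0.494, 0.869, 0.001, -0.001]
ft_force: [1.9, 3.0, -2.0]
width: 0.0232
grip_force: 20.0
```

```bash
python3 arc.py .08 16
```

```text
t 47.6 pos [0.4824 0.3184 0.1751] yaw_y 30.8 z [ 0.     0.003 -1.   ] w 0.0232 g 20.0 F [ 1.9  3.  -2. ] j [ 0.21  0.49 -1.13  1.61  0.46  1.33 -0.45]
ang 86.9 r 0.0705
[[-0.0056, -0.0004], [-0.0056, -0.0004], [-0.0056, -0.0008], [-0.0054, -0.0012], [-0.0053, -0.0017], [-0.0052, -0.0021], [-0.005, -0.0025], [-0.0048, -0.0029]]
[[-0.0046, -0.0033], [-0.0042, -0.0036], [-0.004, -0.004], [-0.0036, -0.0043], [-0.0033, -0.0045], [-0.0029, -0.0048], [-0.0025, -0.005], [-0.0021, -0.0052]]
```

>>> {"api": "arm_command", "payload": {
  "steps": [
    {"slide":[-0.0056,-0.0004,0],"rot":[0,0,0],"grip":0},
    {"slide":[-0.0056,-0.0004,0],"rot":[0,0,0],"grip":0},
    {"slide":[-0.0056,-0.0008,0],"rot":[0,0,0],"grip":0},
    {"slide":[-0.0054,-0.0012,0],"rot":[0,0,0],"grip":0},
    {"slide":[-0.0053,-0.0017,0],"rot":[0,0,0],"grip":0},
    {"slide":[-0.0052,-0.0021,0],"rot":[0,0,0],"grip":0},
    {"slide":[-0.005,-0.0025,0],"rot":[0,0,0],"grip":0},
    {"slide":[-0.0048,-0.0029,0],"rot":[0,0,0],"grip":0}
  ]
}}

```text
time: 48.65
ee_pos: [0.4393, 0.3059, 0.1751]
eef_rot: [0.494, 0.87, 0.001, -0.001]
ft_force: [-1.0, 4.9, -2.6]
width: 0.0236
grip_force: 20.0
```

```bash
python3 arc.py .04 16
```

```text
t 48.6 pos [0.4393 0.3059 0.1751] yaw_y 30.8 z [-0.001  0.002 -1.   ] w 0.0236 g 20.0 F [-1.   4.9 -2.6] j [ 0.3   0.4  -1.2   1.72  0.39  1.29 -0.44]
ang 124.1 r 0.0699
[[-0.0023, -0.0015], [-0.0023, -0.0018], [-0.0021, -0.0017], [-0.0021, -0.0019], [-0.002, -0.002], [-0.0019, -0.002], [-0.0018, -0.0021], [-0.0018, -0.0022]]
[[-0.0016, -0.0023], [-0.0016, -0.0023], [-0.0015, -0.0024], [-0.0014, -0.0024], [-0.0013, -0.0025], [-0.0011, -0.0025], [-0.0011, -0.0026], [-0.001, -0.0026]]
```

Turned 369° so far (6.44 rad). I'll approach the stop slowly.

>>> {"api": "arm_command", "payload": {
  "steps": [
    {"slide":[-0.0023,-0.0015,0],"rot":[0,0,0],"grip":0},
    {"slide":[-0.0023,-0.0018,0],"rot":[0,0,0],"grip":0},
    {"slide":[-0.0021,-0.0017,0],"rot":[0,0,0],"grip":0},
    {"slide":[-0.0021,-0.0019,0],"rot":[0,0,0],"grip":0},
    {"slide":[-0.002,-0.002,0],"rot":[0,0,0],"grip":0},
    {"slide":[-0.0019,-0.002,0],"rot":[0,0,0],"grip":0},
    {"slide":[-0.0018,-0.0021,0],"rot":[0,0,0],"grip":0},
    {"slide":[-0.0018,-0.0022,0],"rot":[0,0,0],"grip":0}
  ]
}}

```text
time: 49.65
ee_pos: [0.4293, 0.292, 0.1757]
eef_rot: [0.495, 0.869, 0.007, 0.002]
ft_force: [34.5, 21.3, -30.8]
width: 0.0246
grip_force: 19.9
```

```bash
python3 arc.py .04 8
```

```text
t 49.6 pos [0.4293 0.292  0.1757] yaw_y 30.7 z [ 0.011  0.009 -1.   ] w 0.0246 g 19.9 F [ 34.5  21.3 -30.8] j [ 0.37  0.35 -1.23  1.77  0.35  1.26 -0.41]
ang 138.2 r 0.066
[[-0.0048, 0.0006], [-0.0018, -0.0022], [-0.0016, -0.0023], [-0.0016, -0.0023], [-0.0014, -0.0024], [-0.0014, -0.0025], [-0.0013, -0.0025], [-0.0011, -0.0025]]
```

The stop is reached: about 40 N opposing at 6.69 rad turned. I'll ease off and check.

>>> {"api": "arm_command", "payload": {
  "steps": [
    {"slide":[0.002,0.001,0],"rot":[0,0,0],"grip":0},
    {"slide":[0.002,0.001,0],"rot":[0,0,0],"grip":0},
    {"slide":[0,0,0],"rot":[0,0,0],"grip":0},
    {"slide":[0,0,0],"rot":[0,0,0],"grip":0},
    {"slide":[0,0,0],"rot":[0,0,0],"grip":0},
    {"slide":[0,0,0],"rot":[0,0,0],"grip":0},
    {"slide":[0,0,0],"rot":[0,0,0],"grip":0},
    {"slide":[0,0,0],"rot":[0,0,0],"grip":0}
  ]
}}

```text
time: 50.65
ee_pos: [0.4304, 0.292, 0.1756]
eef_rot: [0.495, 0.869, 0.002, 0.001]
ft_force: [11.1, 7.6, -7.5]
width: 0.0234
grip_force: 20.0
```

```bash
python3 arc.py -.15 16 r
python3 - <<'E'
from h import *
s=sensors.read_state();d=s['ee_pos'][:2]-[.4785,.2480];a=np.degrees(np.arctan2(d[1],d[0]))
for o in(-46,-44,-42): print(o);check(a+o)
E
```

```text
t 50.6 pos [0.4304 0.292  0.1756] yaw_y 30.7 z [ 0.004  0.003 -1.   ] w 0.0234 g 20.0 F [11.1  7.6 -7.5] j [ 0.36  0.36 -1.22  1.76  0.35  1.27 -0.42]
ang 137.5 r 0.0652
[[-0.0018, 0.0052], [0.0039, 0.0036], [0.0062, 0.0048], [0.009, 0.0053], [0.0098, 0.0039], [0.0102, 0.0024], [0.0104, 0.0008], [0.0105, -0.0007]]
[[0.0102, -0.0023], [0.0098, -0.0038], [0.0091, -0.0052], [0.0082, -0.0066], [0.0072, -0.0076], [0.0059, -0.0087], [0.0046, -0.0094], [0.0031, -0.0101]]
-46
scene hook 0 on 0.79 off 0.50 front 192 back 57
scene hook 2 on 1.00 off 0.00 front 116 back 65
scene hook 3 on 1.00 off 0.00 front 223 back 82
top hook 0 on 0.14 off 0.00 front 45 back 28
top hook 2 on 0.86 off 1.00 front 159 back 111
top hook 3 on 1.00 off 1.00 front 84 back 105
-44
scene hook 0 on 0.79 off 0.50 front 197 back 50
scene hook 2 on 1.00 off 0.50 front 123 back 44
scene hook 3 on 0.86 off 0.00 front 224 back 81
top hook 0 on 0.14 off 0.00 front 39 back 23
top hook 2 on 0.79 off 0.00 front 168 back 126
top hook 3 on 0.93 off 0.50 front 85 back 106
-42
scene hook 0 on 0.50 off 0.50 front 189 back 35
scene hook 2 on 0.93 off 0.50 front 135 back 40
scene hook 3 on 0.71 off 0.00 front 226 back 81
top hook 0 on 0.07 off 0.00 front 51 back 26
top hook 2 on 0.86 off 0.50 front 184 back 115
top hook 3 on 0.79 off 1.00 front 76 back 107
```

Both views show the plates still hanging at the far stop. Now I turn it back clockwise.

>>> {"api": "arm_command", "payload": {
  "steps": [
    {"slide":[-0.0018,0.0052,0],"rot":[0,0,0],"grip":0},
    {"slide":[0.0039,0.0036,0],"rot":[0,0,0],"grip":0},
    {"slide":[0.0062,0.0048,0],"rot":[0,0,0],"grip":0},
    {"slide":[0.009,0.0053,0],"rot":[0,0,0],"grip":0},
    {"slide":[0.0098,0.0039,0],"rot":[0,0,0],"grip":0},
    {"slide":[0.0102,0.0024,0],"rot":[0,0,0],"grip":0},
    {"slide":[0.0104,0.0008,0],"rot":[0,0,0],"grip":0},
    {"slide":[0.0105,-0.0007,0],"rot":[0,0,0],"grip":0}
  ]
}}

```text
time: 51.95
ee_pos: [0.4873, 0.3143, 0.1753]
eef_rot: [0.495, 0.869, -0.002, 0.001]
ft_force: [-4.3, -9.4, 10.1]
width: 0.0234
grip_force: 20.0
```

```bash
python3 arc.py -.15 16
```

```text
t 52.0 pos [0.4873 0.3143 0.1753] yaw_y 30.6 z [-0.    -0.004 -1.   ] w 0.0234 g 20.0 F [-4.3 -9.4 10.1] j [ 0.21  0.5  -1.13  1.6   0.46  1.34 -0.45]
ang 82.4 r 0.0669
[[0.0107, 0.001], [0.0098, -0.0037], [0.0092, -0.0051], [0.0083, -0.0064], [0.0072, -0.0076], [0.0061, -0.0086], [0.0047, -0.0094], [0.0032, -0.0099]]
[[0.0017, -0.0104], [0.0001, -0.0105], [-0.0014, -0.0104], [-0.0029, -0.01], [-0.0045, -0.0095], [-0.0058, -0.0088], [-0.007, -0.0077], [-0.0082, -0.0067]]
```

>>> {"api": "arm_command", "payload": {
  "steps": [
    {"slide":[0.0107,0.001,0],"rot":[0,0,0],"grip":0},
    {"slide":[0.0098,-0.0037,0],"rot":[0,0,0],"grip":0},
    {"slide":[0.0092,-0.0051,0],"rot":[0,0,0],"grip":0},
    {"slide":[0.0083,-0.0064,0],"rot":[0,0,0],"grip":0},
    {"slide":[0.0072,-0.0076,0],"rot":[0,0,0],"grip":0},
    {"slide":[0.0061,-0.0086,0],"rot":[0,0,0],"grip":0},
    {"slide":[0.0047,-0.0094,0],"rot":[0,0,0],"grip":0},
    {"slide":[0.0032,-0.0099,0],"rot":[0,0,0],"grip":0}
  ]
}}

```text
time: 52.95
ee_pos: [0.5476, 0.2669, 0.1755]
eef_rot: [0.495, 0.869, 0.002, 0.001]
ft_force: [8.2, 4.9, -1.9]
width: 0.0233
grip_force: 20.0
```

>>> {"api": "arm_command", "payload": {
  "steps": [
    {"slide":[0.0017,-0.0104,0],"rot":[0,0,0],"grip":0},
    {"slide":[0.0001,-0.0105,0],"rot":[0,0,0],"grip":0},
    {"slide":[-0.0014,-0.0104,0],"rot":[0,0,0],"grip":0},
    {"slide":[-0.0029,-0.01,0],"rot":[0,0,0],"grip":0},
    {"slide":[-0.0045,-0.0095,0],"rot":[0,0,0],"grip":0},
    {"slide":[-0.0058,-0.0088,0],"rot":[0,0,0],"grip":0},
    {"slide":[-0.007,-0.0077,0],"rot":[0,0,0],"grip":0},
    {"slide":[-0.0082,-0.0067,0],"rot":[0,0,0],"grip":0}
  ]
}}

```text
time: 53.95
ee_pos: [0.5215, 0.1875, 0.1754]
eef_rot: [0.497, 0.868, -0.001, 0.003]
ft_force: [10.4, -11.1, 3.5]
width: 0.0237
grip_force: 20.0
```

```bash
python3 arc.py -.15 16
```

```text
t 54.0 pos [0.5215 0.1875 0.1754] yaw_y 30.4 z [ 0.005 -0.005 -1.   ] w 0.0237 g 20.0 F [ 10.4 -11.1   3.5] j [ 0.5   0.43 -1.15  1.67  0.42  1.3  -0.2 ]
ang -54.6 r 0.0742
[[-0.0114, -0.002], [-0.0097, -0.004], [-0.0102, -0.0026], [-0.0104, -0.0009], [-0.0105, 0.0006], [-0.0103, 0.0021], [-0.0098, 0.0037], [-0.0092, 0.0051]]
[[-0.0083, 0.0064], [-0.0072, 0.0076], [-0.0061, 0.0085], [-0.0047, 0.0094], [-0.0032, 0.01], [-0.0017, 0.0104], [-0.0001, 0.0104], [0.0014, 0.0104]]
```

```bash
sed -i 's/C=np.array(\[.4785,.2480\]);d/C=np.array([.4803,.2450]);d/' arc.py; python3 arc.py -.15 16
```

```text
t 54.0 pos [0.5215 0.1875 0.1754] yaw_y 30.4 z [ 0.005 -0.005 -1.   ] w 0.0237 g 20.0 F [ 10.4 -11.1   3.5] j [ 0.5   0.43 -1.15  1.67  0.42  1.3  -0.2 ]
ang -54.4 r 0.0707
[[-0.0094, -0.0049], [-0.0096, -0.004], [-0.0102, -0.0026], [-0.0104, -0.001], [-0.0105, 0.0005], [-0.0103, 0.0021], [-0.0098, 0.0037], [-0.0092, 0.005]]
[[-0.0084, 0.0064], [-0.0072, 0.0076], [-0.0061, 0.0085], [-0.0048, 0.0094], [-0.0032, 0.0099], [-0.0018, 0.0104], [-0.0002, 0.0105], [0.0014, 0.0104]]
```

>>> {"api": "arm_command", "payload": {
  "steps": [
    {"slide":[-0.0094,-0.0049,0],"rot":[0,0,0],"grip":0},
    {"slide":[-0.0096,-0.004,0],"rot":[0,0,0],"grip":0},
    {"slide":[-0.0102,-0.0026,0],"rot":[0,0,0],"grip":0},
    {"slide":[-0.0104,-0.001,0],"rot":[0,0,0],"grip":0},
    {"slide":[-0.0105,0.0005,0],"rot":[0,0,0],"grip":0},
    {"slide":[-0.0103,0.0021,0],"rot":[0,0,0],"grip":0},
    {"slide":[-0.0098,0.0037,0],"rot":[0,0,0],"grip":0},
    {"slide":[-0.0092,0.005,0],"rot":[0,0,0],"grip":0}
  ]
}}

```text
time: 54.95
ee_pos: [0.4387, 0.1892, 0.1753]
eef_rot: [0.496, 0.869, -0.001, 0.001]
ft_force: [-0.6, -3.5, 8.7]
width: 0.0235
grip_force: 20.0
```

```bash
python3 arc.py -.15 16
```

```text
t 55.0 pos [0.4387 0.1892 0.1753] yaw_y 30.6 z [ 0.    -0.003 -1.   ] w 0.0235 g 20.0 F [-0.6 -3.5  8.7] j [ 0.68  0.23 -1.29  1.85  0.24  1.24 -0.15]
ang -126.8 r 0.0696
[[-0.0082, 0.0066], [-0.0068, 0.0079], [-0.0055, 0.009], [-0.0041, 0.0096], [-0.0026, 0.0102], [-0.0011, 0.0104], [0.0004, 0.0105], [0.0021, 0.0103]]
[[0.0035, 0.0098], [0.005, 0.0093], [0.0063, 0.0083], [0.0075, 0.0074], [0.0085, 0.0061], [0.0094, 0.0048], [0.0099, 0.0034], [0.0103, 0.0018]]
```

>>> {"api": "arm_command", "payload": {
  "steps": [
    {"slide":[-0.0082,0.0066,0],"rot":[0,0,0],"grip":0},
    {"slide":[-0.0068,0.0079,0],"rot":[0,0,0],"grip":0},
    {"slide":[-0.0055,0.009,0],"rot":[0,0,0],"grip":0},
    {"slide":[-0.0041,0.0096,0],"rot":[0,0,0],"grip":0},
    {"slide":[-0.0026,0.0102,0],"rot":[0,0,0],"grip":0},
    {"slide":[-0.0011,0.0104,0],"rot":[0,0,0],"grip":0},
    {"slide":[0.0004,0.0105,0],"rot":[0,0,0],"grip":0},
    {"slide":[0.0021,0.0103,0],"rot":[0,0,0],"grip":0}
  ]
}}

```text
time: 55.95
ee_pos: [0.4145, 0.2657, 0.1753]
eef_rot: [0.495, 0.869, 0.0, 0.001]
ft_force: [9.8, -5.9, 4.7]
width: 0.0233
grip_force: 20.0
```

>>> {"api": "arm_command", "payload": {
  "steps": [
    {"slide":[0.0035,0.0098,0],"rot":[0,0,0],"grip":0},
    {"slide":[0.005,0.0093,0],"rot":[0,0,0],"grip":0},
    {"slide":[0.0063,0.0083,0],"rot":[0,0,0],"grip":0},
    {"slide":[0.0075,0.0074,0],"rot":[0,0,0],"grip":0},
    {"slide":[0.006,0.0045,0],"rot":[0,0,0],"grip":0},
    {"slide":[0.003,0.002,0],"rot":[0,0,0],"grip":0},
    {"slide":[0,0,0],"rot":[0,0,0],"grip":0},
    {"slide":[0,0,0],"rot":[0,0,0],"grip":0}
  ]
}}

```text
time: 56.95
ee_pos: [0.4462, 0.3054, 0.1753]
eef_rot: [0.496, 0.868, -0.001, 0.002]
ft_force: [7.2, -9.4, 8.4]
width: 0.0232
grip_force: 20.0
```

```bash
python3 arc.py -.06 16
```

```text
t 57.0 pos [0.4462 0.3054 0.1753] yaw_y 30.5 z [ 0.003 -0.003 -1.   ] w 0.0232 g 20.0 F [ 7.2 -9.4  8.4] j [ 0.29  0.42 -1.19  1.7   0.41  1.3  -0.45]
ang 119.4 r 0.0693
[[0.0034, 0.0025], [0.0038, 0.0018], [0.0039, 0.0015], [0.004, 0.0012], [0.0041, 0.001], [0.0041, 0.0008], [0.0042, 0.0005], [0.0042, 0.0003]]
[[0.0042, -0.0], [0.0042, -0.0002], [0.0042, -0.0005], [0.0041, -0.0008], [0.0041, -0.0009], [0.004, -0.0013], [0.0039, -0.0014], [0.0039, -0.0017]]
```

>>> {"api": "arm_command", "payload": {
  "steps": [
    {"slide":[0.0034,0.0025,0],"rot":[0,0,0],"grip":0},
    {"slide":[0.0038,0.0018,0],"rot":[0,0,0],"grip":0},
    {"slide":[0.0039,0.0015,0],"rot":[0,0,0],"grip":0},
    {"slide":[0.004,0.0012,0],"rot":[0,0,0],"grip":0},
    {"slide":[0.0041,0.001,0],"rot":[0,0,0],"grip":0},
    {"slide":[0.0041,0.0008,0],"rot":[0,0,0],"grip":0},
    {"slide":[0.0042,0.0005,0],"rot":[0,0,0],"grip":0},
    {"slide":[0.0042,0.0003,0],"rot":[0,0,0],"grip":0}
  ]
}}

```text
time: 57.95
ee_pos: [0.4764, 0.3147, 0.1752]
eef_rot: [0.496, 0.868, -0.002, 0.001]
ft_force: [-1.2, -14.1, 14.5]
width: 0.0233
grip_force: 20.0
```

```bash
python3 arc.py -.04 8
```

```text
t 58.0 pos [0.4764 0.3147 0.1752] yaw_y 30.6 z [-0.    -0.005 -1.   ] w 0.0233 g 20.0 F [ -1.2 -14.1  14.5] j [ 0.22  0.49 -1.15  1.63  0.46  1.33 -0.46]
ang 93.2 r 0.0698
[[0.0028, 0.0003], [0.0028, -0.0], [0.0028, -0.0001], [0.0028, -0.0003], [0.0028, -0.0003], [0.0027, -0.0005], [0.0028, -0.0005], [0.0027, -0.0007]]
```

>>> {"api": "arm_command", "payload": {
  "steps": [
    {"slide":[0.0028,0,0],"rot":[0,0,0],"grip":0},
    {"slide":[0.0028,0,0],"rot":[0,0,0],"grip":0},
    {"slide":[0.0028,-0.0001,0],"rot":[0,0,0],"grip":0},
    {"slide":[0.0028,-0.0003,0],"rot":[0,0,0],"grip":0},
    {"slide":[0.0028,-0.0003,0],"rot":[0,0,0],"grip":0},
    {"slide":[0.0027,-0.0005,0],"rot":[0,0,0],"grip":0},
    {"slide":[0,0,0],"rot":[0,0,0],"grip":0},
    {"slide":[0,0,0],"rot":[0,0,0],"grip":0}
  ]
}}

```text
time: 58.95
ee_pos: [0.4888, 0.3145, 0.1751]
eef_rot: [0.494, 0.869, -0.004, -0.001]
ft_force: [-16.5, -15.9, 23.5]
width: 0.0233
grip_force: 20.0
```

```bash
python3 arc.py -.04 8
```

```text
t 59.0 pos [0.4888 0.3145 0.1751] yaw_y 30.8 z [-0.006 -0.006 -1.   ] w 0.0233 g 20.0 F [-16.5 -15.9  23.5] j [ 0.21  0.51 -1.13  1.59  0.47  1.35 -0.45]
ang 83.0 r 0.07
[[0.0028, -0.0004], [0.0027, -0.0005], [0.0028, -0.0007], [0.0027, -0.0007], [0.0026, -0.0008], [0.0027, -0.001], [0.0026, -0.001], [0.0025, -0.0011]]
```

>>> {"api": "arm_command", "payload": {
  "steps": [
    {"slide":[0.0025,-0.0003,0],"rot":[0,0,0],"grip":0},
    {"slide":[0.0025,-0.0004,0],"rot":[0,0,0],"grip":0},
    {"slide":[0,0,0],"rot":[0,0,0],"grip":0},
    {"slide":[0,0,0],"rot":[0,0,0],"grip":0},
    {"slide":[0,0,0],"rot":[0,0,0],"grip":0},
    {"slide":[0,0,0],"rot":[0,0,0],"grip":0},
    {"slide":[0,0,0],"rot":[0,0,0],"grip":0},
    {"slide":[0,0,0],"rot":[0,0,0],"grip":0}
  ]
}}

```text
time: 59.95
ee_pos: [0.4899, 0.3142, 0.175]
eef_rot: [0.493, 0.87, -0.007, -0.003]
ft_force: [-33.5, -20.9, 31.3]
width: 0.0244
grip_force: 20.0
```

```bash
python3 arc.py -.04 1
```

```text
t 60.0 pos [0.4899 0.3142 0.175 ] yaw_y 31.0 z [-0.013 -0.009 -1.   ] w 0.0244 g 20.0 F [-33.5 -20.9  31.3] j [ 0.2   0.52 -1.13  1.59  0.47  1.36 -0.44]
ang 82.1 r 0.0699
[[0.0028, -0.0003]]
```

It stalls again, with 39 N opposing, at the 0 stop. I'll ease off, let go and rise.

>>> {"api": "arm_command", "payload": {
  "steps": [
    {"slide":[-0.003,-0.0015,0],"rot":[0,0,0],"grip":0},
    {"slide":[-0.003,-0.0015,0],"rot":[0,0,0],"grip":0},
    {"slide":[0,0,0],"rot":[0,0,0],"grip":0},
    {"slide":[0,0,0],"rot":[0,0,0],"grip":0},
    {"slide":[0,0,0],"rot":[0,0,0],"grip":0.4},
    {"slide":[0,0,0],"rot":[0,0,0],"grip":0.6},
    {"slide":[0,0,0],"rot":[0,0,0],"grip":0.8},
    {"slide":[0,0,0],"rot":[0,0,0],"grip":0.8}
  ]
}}

```text
time: 60.95
ee_pos: [0.4912, 0.312, 0.1749]
eef_rot: [0.495, 0.869, -0.0, -0.0]
ft_force: [-0.3, -0.1, -0.0]
width: 0.0554
grip_force: 0.0
```

>>> {"api": "arm_command", "payload": {
  "steps": [
    {"slide":[0,0,0.02],"rot":[0,0,0],"grip":0.8},
    {"slide":[0,0,0.04],"rot":[0,0,0],"grip":0.8},
    {"slide":[0,0,0.05],"rot":[0,0,0],"grip":0.8},
    {"slide":[0,0,0.05],"rot":[0,0,0],"grip":0.8},
    {"slide":[0,0,0.05],"rot":[0,0,0],"grip":0.8},
    {"slide":[0,-0.05,0],"rot":[0,0,0],"grip":0.8},
    {"slide":[0,-0.05,0],"rot":[0,0,0],"grip":0.8},
    {"slide":[0,-0.05,0],"rot":[0,0,0],"grip":0.8}
  ]
}}

```text
time: 61.95
ee_pos: [0.4909, 0.1612, 0.3864]
eef_rot: [0.494, 0.869, 0.0, 0.0]
ft_force: [1.1, -0.6, -0.2]
width: 0.0696
grip_force: 0.0
```

>>> {"api": "arm_command", "payload": {
  "steps": [
    {"slide":[0,-0.05,0],"rot":[0,0,0],"grip":0.8},
    {"slide":[0,-0.05,0],"rot":[0,0,0],"grip":0.8},
    {"slide":[0,-0.05,0],"rot":[0,0,0],"grip":0.8},
    {"slide":[0,-0.05,0],"rot":[0,0,0],"grip":0.8},
    {"slide":[0,-0.05,0],"rot":[0,0,0],"grip":0.8},
    {"slide":[0,0,0],"rot":[0,0,0],"grip":0.8},
    {"slide":[0,0,0],"rot":[0,0,0],"grip":0.8},
    {"slide":[0,0,0],"rot":[0,0,0],"grip":0.8}
  ]
}}

```text
time: 62.95
ee_pos: [0.4914, -0.0863, 0.3857]
eef_rot: [0.493, 0.87, 0.0, 0.0]
ft_force: [-0.1, 0.1, 0.2]
width: 0.0699
grip_force: 0.0
```

```bash
sed -i 's/C=np.array(\[.4787,.2461\])/C=np.array([.4787,.2470])/' h.py
python3 - <<'E'
from h import *
st()
for t in(37,39,41,43,45): print(t);check(t)
E
```

```text
t 63.0 pos [ 0.4914 -0.0863  0.3857] yaw_y 30.9 z [ 0.001 -0.    -1.   ] w 0.0699 g 0.0 F [-0.1  0.1  0.2] j [ 1.15  0.12 -1.15  1.45  0.11  1.65  0.55]
37
scene hook 0 on 0.86 off 0.00 front 222 back 94
scene hook 2 on 0.93 off 0.00 front 109 back 93
scene hook 3 on 0.93 off 1.00 front 168 back 87
top hook 0 on 1.00 off 0.00 front 84 back 118
top hook 2 on 0.93 off 0.00 front 169 back 109
top hook 3 on 0.93 off 0.50 front 138 back 49
39
scene hook 0 on 1.00 off 0.00 front 222 back 72
scene hook 2 on 1.00 off 0.00 front 107 back 92
scene hook 3 on 1.00 off 1.00 front 164 back 82
top hook 0 on 1.00 off 0.00 front 79 back 93
top hook 2 on 1.00 off 0.50 front 156 back 109
top hook 3 on 0.79 off 0.50 front 154 back 46
41
scene hook 0 on 0.93 off 0.00 front 219 back 76
scene hook 2 on 0.93 off 0.00 front 110 back 93
scene hook 3 on 1.00 off 1.00 front 177 back 84
top hook 0 on 0.86 off 0.00 front 75 back 91
top hook 2 on 1.00 off 0.00 front 157 back 109
top hook 3 on 0.64 off 1.00 front 157 back 46
43
scene hook 0 on 0.71 off 0.00 front 217 back 83
scene hook 2 on 0.86 off 0.50 front 97 back 94
scene hook 3 on 0.93 off 0.50 front 136 back 81
top hook 0 on 0.86 off 0.50 front 68 back 93
top hook 2 on 0.79 off 0.50 front 153 back 104
top hook 3 on 0.79 off 1.00 front 139 back 50
45
scene hook 0 on 0.71 off 0.50 front 193 back 98
scene hook 2 on 0.79 off 0.50 front 80 back 77
scene hook 3 on 0.86 off 0.50 front 137 back 88
top hook 0 on 0.71 off 0.50 front 102 back 92
top hook 2 on 0.64 off 0.50 front 130 back 120
top hook 3 on 0.64 off 0.50 front 116 back 55
```

The display sits at about 39.5°, or 31° clockwise of its start, which fits the 0 stop. Hook3's score is less clear, so I'll fit a silhouette.

Run:
```python
from h import *
import itertools
from scipy.optimize import minimize
C=np.array([.4787,.2470])
V=[(p,wood(p,(4,80,40))>0) for p in(shot('top'),shot('scene'))]
B=[((-.006,.006),(-.014,.014),(-.017,.017)),((-.006,.006),(-.05,.05),(-.029,-.017)),((-.006,.006),(-.05,-.035),(-.079,-.029)),((-.006,.006),(.035,.05),(-.079,-.029)),((-.006,.006),(-.05,.05),(-.139,-.079))]
for i in(0,2,3):
    a0=39.5+90*i
    def iou(x):
        t=np.radians(a0);e=np.array([np.cos(t),np.sin(t)]);q=np.array([-e[1],e[0]])
        o=np.array([*(C+(.117+x[0])*e+x[1]*q),.179+x[2]]);Rm=R.from_euler('ZY',[a0+x[3]*1e3,x[4]*1e3],degrees=True).as_matrix()
        r=[]
        for p,m in V:
            im=np.zeros(m.shape,np.uint8)
            for b in B:
                h=np.array([proj(p,o+Rm@np.array(c)) for c in itertools.product(*b)],np.float32)
                cv2.fillConvexPoly(im,cv2.convexHull(np.round(h).astype(np.int32)),1)
            u,v,w,hh=cv2.boundingRect(im);s=np.s_[v-4:v+hh+4,u-4:u+w+4]
            r.append((im[s]>0)&m[s]);r[-1]=r[-1].sum()/((im[s]>0)|m[s]).sum()
        return r
    S=[[0]*5]+[[d,k,z,y,ti] for d in(-.012,-.004,.004,.012) for k in(-.006,0,.006) for z in(-.006,0,.006) for y in(-.006,0,.006) for ti in(-.008,0,.008)]
    r=[(sum(iou(x)),x) for x in S];print(i,'nominal',np.round(iou(S[0]),2),'best',max(r,key=lambda k:k[0]))
```

```text
0 nominal [0.66 0.52] best (np.float64(1.181100101016585), [0, 0, 0, 0, 0])
2 nominal [0.61 0.64] best (np.float64(1.2469075289219174), [0, 0, 0, 0, 0])
3 nominal [0.73 0.59] best (np.float64(1.3197851556365237), [0, 0, 0, 0, 0])
```

The nominal pose fits best for all three plates, so I'm handing in.

```bash
python3 -c "
from h import *
print(order.close_job())"
```

```text
the job is handed in; nothing more can be done
None
```

The job is handed in: all three plates hang label-outward on hooks 0, 2 and 3, and the display was turned to its far stop and back to the 0 stop, then released; the hand-in returned no verdict, and I confirmed the final state numerically because my picture views were used up.

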